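Scoop toggles from the stock bin into the bowl

ROBOT

A 6-joint arm with a two-finger parallel gripper is mounted at the origin on the work surface. World frame = base frame: x ahead of the robot, y to its left, z up, the work surface at z = 0. Lengths are in m, angles in rad, forces in N, time in s.
With the tool pointing down it reaches from about 0.275 to 0.875 m from the base axis. Payload 12.5 kg.
Tool frame: the origin (TCP) lies at the very end of the fingers, on their centre line; the grasp point (between the pads) lies 19 mm behind it; z points along the fingers, y is the direction in which the jaws open and shut (so a half turn about z gives the same grasp; the last joint's range is limited). The gripper opens to 85 mm and grips with 20 to 120 N. Pads are 22 mm wide; open, the fingers measure 114 mm over their backs; the gripper's body (76 mm by 85 mm) begins 54 mm behind the grasp point. The pads swing forward as they close: fully open they stand 13 mm farther back than shut.
Start: joints at [-1.261, 0.351, 1.652, -0, 1.139, -0.085], TCP at [0.212, -0.508, 0.231] pointing down, gripper open.
Joint ranges: [-2.75, 2.75], [-0.79, 2.1], [0.01, 2.65], [-1.57, 4.71], [0.07, 3.14], [-2.87, 2.87]. Speed limits (rad/s): [2.22, 2.22, 2.79, 3.14, 3.14, 3.14].

INTERFACE

Orientations are given as a rotation vector (axis times angle).
In Python, from workcell import read_state, get_image, sign_off gives the robot as it stands.
- The arm moves only by the tool jog_arm, never from a script. Its argument "deltas" is a list of rows, each a list of 4 numbers: the shift along the tool's x, y, z in units of 0.2 m (1.0 is 0.2 m), then the turn about the tool's z in units of 360 degrees (1.0 is 360 degrees). A call has 1 to 20 rows; each row is the pose to reach, as a shift and turn from the pose commanded when the call began, along the tool's axes at that moment, turning the shorter way round; what a row does not reach only later rows make up. A row lasts 1/12 s, in which the tool goes at most 41.7 mm and 7.16 degrees, less where a joint would pass 70% of its speed; a pose out of reach is approached as far as the arm can. A call with a number of a shift or a turn outside -1 to 1 is refused whole. A call with a gripper value outside its range is refused whole. "hand" is the gripper's target within -1 to 1 (fully open at 1, half-way at 0, shut at -1), set as the call begins (left out, the last holds). The fingers move at their own pace and stop on an object; "newtons" is the grip in N (left out, the last holds). Time passes only in rows, so rows that repeat a pose let the fingers close. It gives the time, the measured TCP pose, the force and the opening at its end, in the units of the state.
- read_state(): the state, without advancing time (a new reading comes with each control period).
- get_image(name): name is "side" or "top"; returns a dict with "img" (480x640x3 uint8, blue, green, red), "range_z" (480x640 float32, m along the optical axis (not along the pixel's ray), 0 where there is no reading), "mtx" (3x3 intrinsics, pixels), "distortion" ([k1, k2, p1, p2, k3] as OpenCV has them; the pictures are not rectified), "extrinsics" (4x4, takes a point from camera to world coordinates). Camera axes: x right, y down, z forward; pixel columns grow to the right and rows downward; lengths in m; the calibration is good to about 2 mm. A picture is of the moment at which its call begins.
- sign_off(): hands the job in, once; it reports no verdict.
The state is a dict: "t": time; "q": joint angles; "qvel": joint speeds; "effort": joint torques, N m; "ee_pos": TCP position; "orientation": TCP orientation; "contact_force": force on the tool from outside, world axes, zero at the start; "ft_torque": the same for the moment, N m; "gripper_width": opening from 0.0 (shut) to 1.0 (fully open).
Only numpy, scipy, OpenCV 4.12 (cv2) and the standard library are available. Lean on these libraries where they do the work, as an engineer would, in place of code of your own. Each camera call takes 0.05 s, during which the arm holds its last target. There are 200 camera calls.

TASK

Take the metal scoop by its pan, lift its nose over the lip of the ledge, draw it out from under the roof and set it down flat on the bench. Then take it by its handle, scoop up at least three of the four wooden toggles from the bin in one go and tip at least three into the bowl, touching the toggles with nothing but the scoop. Finish with every toggle in the bowl or the bin and the scoop laid flat on the bench, without disturbing the jar, the hammer or the brush.

Things in the scene. Friction and masses are not known exactly. Their poses are not given: they have to be found in the camera images.
- scoop: Aluminium bin scoop, wooden handle, 204 mm long, about 180 g, mass centre over the pan. Origin: centre of the pan's underside, on which it stands. x runs from the nose (x -44 mm) back along the handle; z up. Pan 88 mm long, floor 2 mm, walls 3 mm thick, closed back 38 mm high, open nose, no top. Starts on the ledge, nose to the lip, handle under the roof.
- scoop_pan (a point): Middle of the scoop's pan, 15 mm above its underside; axes as the scoop. From x -16 to 44 the pan is 66 mm wide outside (y), 60 inside, with upright side walls 32 mm high, and can be gripped there from above across its width; ahead of that lies a flat blade, 76 mm wide, with 6 mm high edges at its sides.
- scoop_handle (a point): Point on the handle's centre line, 90 mm behind the pan's centre, 46 mm above the pan's underside; axes as the scoop. Handle: straight level bar 18 mm wide (y), 16 mm thick, x 48 to 160 mm from the pan's centre.
- rack: Fixed plywood tool ledge, x -110 to 130 mm, 110 mm wide. Origin on the bench, z up. Board 12 mm thick; lip across its front (x -110 to -102), top 28 mm above the bench. Roof with side and back walls behind x = 10 mm: underside 78, top 86 mm above the bench, 94 mm wide inside: 12 mm of room over the handle, so tilt the nose up about 14 degrees and draw it out along its slope. No walls beside the pan.
- bin: Fixed narrow open wooden bin: 102 mm wide (y), 90 inside, floor inside x -115 to 115 mm, walls and floor 6 mm. Sides 42 mm high, +x end 30; -x end 65 mm high, sloping outward 27 degrees from upright (to x -150 at the top). Origin: centre of its underside. At the start the toggles lie in its -x half; the +x half is empty and takes the scoop's pan, with 7 mm to spare either side of its 76 mm nose, less than a toggle.
- bowl: Fixed white round dish-like bowl with steep sides, outer radius 83 mm, 45 mm high, wall 4 mm, inner floor 6 mm above the bench. Origin: centre of its underside.
- toggle0_c (a point): Centre of a dark wooden barrel-shaped toggle, 28 mm long, 25 mm diameter in the middle, rounding off to 12 mm at the ends, about 12 g, smooth (friction about 0.25). Long axis = x. Four alike.
- toggle1_c (a point): Centre of a dark wooden barrel-shaped toggle, 28 mm long, 25 mm diameter in the middle, rounding off to 12 mm at the ends, about 12 g, smooth (friction about 0.25). Long axis = x. Four alike.
- toggle2_c (a point): Centre of a dark wooden barrel-shaped toggle, 28 mm long, 25 mm diameter in the middle, rounding off to 12 mm at the ends, about 12 g, smooth (friction about 0.25). Long axis = x. Four alike.
- toggle3_c (a point): Centre of a dark wooden barrel-shaped toggle, 28 mm long, 25 mm diameter in the middle, rounding off to 12 mm at the ends, about 12 g, smooth (friction about 0.25). Long axis = x. Four alike.
- glue_jar: Bystander: amber glass jar with a black cap, 60 mm diameter, 85 mm high. Origin: centre of its underside.
- hammer: Bystander: hammer 240 mm long lying on the bench. Origin: under its middle, handle to -x.
- edge_brush: Bystander: brush 170 mm long lying on the bench. Origin: under its middle, handle to -x.
- rack_board (a point): Point on top of the ledge's board, in the middle of its open part (x = -50 mm of the ledge).

How it is judged:
By the outcome, as a careful person would: the job done as asked, in the order asked, and still so for the second after the job is handed in, with the robot touching nothing.
It also fails if it takes over 72 s, if anything falls off the work surface, if the arm or the gripper's body presses on something with over 40 N, if the wrist force passes 120 N, or if a joint passes its speed limit or range.

## Working session

There is one attempt and no reset: what is moved stays moved. The work goes in short steps, Python scripts to look and compute and a tool call to move; the robot and the scene stay as the last step left them, time stands still between calls to the robot, and variables do not carry over. Pictures are saved under pics/ and viewed, about 8 in all and at most 12, crops included, and the job is handed in when it is done.

Besides the shell and the picture viewer there is one more tool, called after "Request:" as name(argument=value, ...) on one line, values as JSON. jog_arm: Moves the arm, as the interface text tells. Shifts and turns lie within -1 to 1; 1 stands for 0.2 m of shift or 360 degrees of turn. Its arguments: {"type":"object","properties":{"deltas":{"type":"array","items":{"type":"array","items":{"type":"number"}}},"hand":{"type":"number"},"newtons":{"type":"number"}},"required":["deltas"]}

```bash
mkdir -p pics && cat > h.py <<'E'
import numpy as np, cv2
from workcell import read_state, get_image, sign_off
def cloud(f):
    h,w=f["range_z"].shape
    u,v=np.meshgrid(np.arange(w),np.arange(h))
    p=cv2.undistortPoints(np.stack([u,v],-1).reshape(-1,1,2).astype(float),f["mtx"],np.array(f["distortion"])).reshape(h,w,2)
    z=f["range_z"]; P=np.stack([p[...,0]*z,p[...,1]*z,z],-1)
    E=f["extrinsics"]; W=P@E[:3,:3].T+E[:3,3]; W[z==0]=np.nan
    return W
def ray(f,u,v,zp):
    p=cv2.undistortPoints(np.array([[[u,v]]],float),f["mtx"],np.array(f["distortion"])).ravel()
    E=f["extrinsics"]; d=E[:3,:3]@[p[0],p[1],1]; o=E[:3,3]
    return o+d*(zp-o[2])/d[2]
E
python3 - <<'E'
from h import *
for n in("top","side"):
    f=get_image(n); cv2.imwrite(f"pics/a_{n}.png",f["img"]); np.savez(f"/tmp/a_{n}.npz",**f)
    print(n,f["extrinsics"].round(3).tolist())
s=read_state(); print({k:np.round(v,3).tolist() for k,v in s.items()})
E
```

```text
top [[-0.097, -0.974, 0.204, 0.368], [-0.995, 0.094, -0.026, 0.017], [0.006, -0.205, -0.979, 1.113], [0.0, 0.0, 0.0, 1.0]]
side [[-0.803, -0.454, 0.387, 0.126], [-0.597, 0.611, -0.52, 0.559], [-0.001, -0.649, -0.761, 0.913], [0.0, 0.0, 0.0, 1.0]]
{'t': 0.1, 'q': [-1.261, 0.351, 1.652, -0.0, 1.139, -0.085], 'qvel': [-0.0, 0.0, -0.003, 0.002, 0.0, -0.001], 'effort': [0.001, -50.684, -29.188, -0.0, 0.003, -0.0], 'ee_pos': [0.211, -0.507, 0.231], 'orientation': [-3.08, -0.616, 0.0], 'contact_force': [0.784, 0.686, 0.572], 'ft_torque': [-0.035, -0.009, -0.057], 'gripper_width': 1.001}
```

View pics/a_top.png

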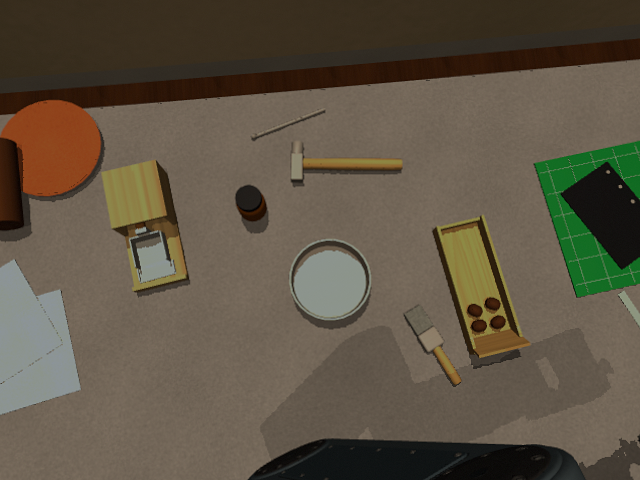

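View pics/a_side.png

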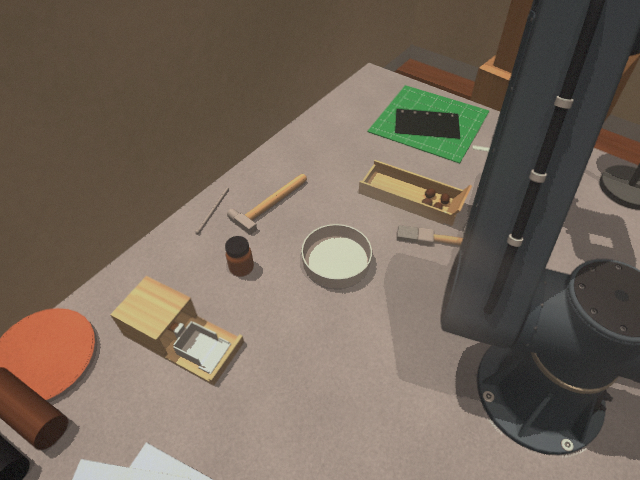

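The top view shows: rack roof at (135,195), pan at (152,256) with its nose towards the robot, bowl at (330,281), bin from (460,222) to the sloped end at (500,345), toggles near (487,315), jar at (250,203) and brush at (432,345). The side view agrees. Next I measure from the depth.

```bash
python3 - <<'E'
from h import *
f=dict(np.load("/tmp/a_top.npz")); W=cloud(f); g=dict(np.load("/tmp/a_side.npz")); V=cloud(g)
def rect(P):
    r=cv2.minAreaRect((P[:,:2]*1000).astype(np.float32)); return [np.round(x,1) for x in r]
def sel(W,u0,u1,v0,v1,z0,z1):
    A=W[v0:v1,u0:u1].reshape(-1,3); return A[(A[:,2]>z0)&(A[:,2]<z1)]
print("bench",np.nanmedian(W[380:420,120:200,2]))
for z in [(.08,.095)]: A=sel(W,90,200,150,300,*z); print("roof",len(A),rect(A),np.median(A[:,2]))
A=sel(W,90,200,225,300,.006,.035); print("ledge",len(A),rect(A))
A=sel(W,90,200,225,300,.036,.075); print("pan walls",len(A),rect(A))
A=sel(V,100,260,270,390,.036,.0505); print("side pan",len(A),A[:,:].min(0),A.max(0))
A=sel(W,420,540,205,370,.02,.08); print("bin",len(A),rect(A), np.percentile(A[:,2],[5,50,95,99]))
A=sel(W,420,540,205,370,.048,.08); print("slope",len(A),rect(A))
for X,b in((W,(280,380,230,330)),(V,(290,385,215,300))):
  A=sel(X,*b,.038,.052); c,r=cv2.minEnclosingCircle((A[:,:2]*1000).astype(np.float32)); print("bowl",len(A),c,r)
# pan interior white, ray on z
hsv=cv2.cvtColor(f["img"],cv2.COLOR_BGR2HSV)
m=((hsv[...,1]<40)&(hsv[...,2]>130)).astype(np.uint8); m[:225]=0;m[300:]=0;m[:,:110]=0;m[:,200:]=0
cs=max(cv2.findContours(m,0,2)[0],key=cv2.contourArea)
P=np.array([ray(f,u,v,.014) for u,v in cs[:,0]]); print("pan floor",rect(P))
# toggles
m=((hsv[...,2]<110)&(hsv[...,1]>90)).astype(np.uint8); M=np.zeros_like(m); M[285:340,455:515]=m[285:340,455:515]
n,l,st,ce=cv2.connectedComponentsWithStats(M)
for i in range(1,n):
    if st[i,4]>40: print("tog",ce[i].round(1),st[i,4],ray(f,*ce[i],.018).round(3))
A=sel(W,395,470,300,390,.006,.06); print("brush",rect(A),A[:,2].max())
A=sel(W,230,275,180,225,.05,.1); print("jar",rect(A),A[:,2].max())
b=f["img"]; c=cv2.resize(b[215:300,95:200],None,fx=6,fy=6,interpolation=3); cv2.imwrite("pics/b.png",c)
E
```

```text
bench -0.0016141297251999198
roof 3196 [array([716.5, 349.6]), array([122.1, 111.7]), np.float64(9.4)] 0.08428996024633151
ledge 2952 [array([608.1, 333.1]), array([144.3, 110.7]), np.float64(8.6)]
pan walls 402 [array([623.4, 348.3]), array([88.8, 81.1]), np.float64(10.5)]
side pan 415 [0.57155772 0.28796233 0.03600691] [0.76484784 0.41537589 0.05048327]
bin 3208 [array([ 463.2, -278.3]), array([286. , 193.9]), np.float64(8.2)] [0.02123864 0.03515978 0.06338004 0.06705193]
slope 441 [array([ 397.1, -332.7]), array([116.4, 103.4]), np.float64(9.1)]
bowl 570 (513.1414184570312, -23.348133087158203) 83.8569107055664
bowl 443 (511.3486633300781, -21.37480926513672) 84.75098419189453
pan floor [array([599.9, 336.5]), array([93.1, 72.9]), np.float64(10.3)]
tog [506.4 306.8] 317 [ 0.426 -0.376  0.018]
tog [460.9 317.6] 258 [ 0.413 -0.281  0.018]
tog [491.8 304.2] 193 [ 0.434 -0.348  0.018]
tog [476.3 318.7] 387 [ 0.408 -0.312  0.018]
tog [497.2 322.5] 196 [ 0.396 -0.352  0.018]
brush [array([ 375.1, -224.6]), array([137.7, 169.2]), np.float64(80.1)] 0.048006691739664875
jar [array([684.8, 124.1]), array([55.4, 56.3]), np.float64(77.3)] 0.08921882960272143
```

View pics/b.png

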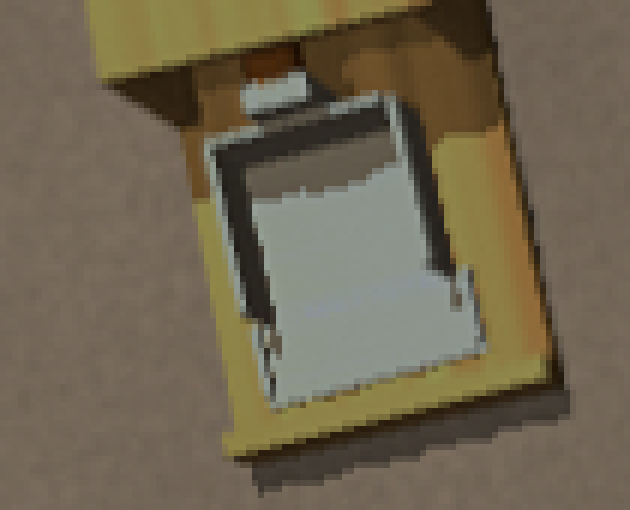

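The crop (6x, offset 95,215) shows the pan: back corners at crop (207,140) and (390,95), nose corners at (270,405) and (485,352), with the handle going under the roof at about (275,65).

```bash
python3 - <<'E'
from h import *
f=dict(np.load("/tmp/a_top.npz")); 
def px(x,y): return 95+(x+.5)/6-.5,215+(y+.5)/6-.5
pts={}
for n,(x,y),z in (("bl",(205,142),.050),("br",(391,94),.050),("nl",(272,407),.014),("nr",(484,352),.014),("lipL",(228,458),.028),("lipR",(550,382),.028),("roofL",(103,82),.086),("flL",(243,316),.044),("frR",(452,272),.044)):
    pts[n]=ray(f,*px(x,y),z); print(n,(pts[n]*1000).round(1))
d=lambda a,b:np.degrees(np.arctan2(*(b-a)[1::-1]))
print("yaw back",d(pts["br"],pts["bl"])-90,"nose",d(pts["nr"],pts["nl"])-90,"lip",d(pts["lipR"],pts["lipL"])-90)
mb=(pts["bl"]+pts["br"])/2; mn=(pts["nl"]+pts["nr"])/2
print(mb,mn,"axis",d(mn,mb),np.linalg.norm((mb-mn)[:2]), (mb+mn)/2)
E
```

```text
bl [634.  372.8  50. ]
br [644.7 310.3  50. ]
nl [547.8 364.4  14. ]
nr [559.8 291.8  14. ]
lipL [529.6 375.1  28. ]
lipR [545.  266.6  28. ]
roofL [648.2 393.1  86. ]
flL [574.5 363.7  44. ]
frR [582.8 293.9  44. ]
yaw back 9.709251988227763 nose 9.408010927700914 lip 8.036447548626015
[0.63933311 0.34155226 0.05      ] [0.55380533 0.32812341 0.014     ] axis 8.923253286976244 0.0865756053598454 [0.59656922 0.33483784 0.032     ]
```

Request:
jog_arm(deltas=[[1,-0.925,0,0.037],[1,-0.925,0,0.037],[1,-0.925,0,0.037],[1,-0.925,0,0.037],[1,-0.925,0,0.037],[1,-0.925,0,0.037],[1,-0.925,0,0.037],[1,-0.925,0,0.037]], hand=1, newtons=20)

```text
t: 0.77
ee_pos: [0.3259, -0.2566, 0.2312]
orientation: [-3.13, -0.26, 0.0]
contact_force: [0.2, -0.3, -0.3]
gripper_width: 1.0
```

Request:
jog_arm(deltas=[[0.611,-0.905,0,0],[0.611,-0.905,0,0],[0.611,-0.905,0,0],[0.611,-0.905,0,0],[0.611,-0.905,0,0],[0.611,-0.905,0,0],[0.611,-0.905,0,0]])

```text
t: 1.35
ee_pos: [0.417, -0.0599, 0.2311]
orientation: [-3.131, -0.261, 0.0]
contact_force: [0.0, -0.5, -0.6]
gripper_width: 1.001
```

Request:
jog_arm(deltas=[[0.611,-0.905,0,0],[0.611,-0.905,0,0],[0.611,-0.905,0,0],[0.611,-0.905,0,0],[0.611,-0.905,0,0],[0.611,-0.905,0,0],[0.611,-0.905,0,0]])

```text
t: 1.93
ee_pos: [0.5085, 0.1372, 0.2307]
orientation: [3.131, 0.257, -0.001]
contact_force: [0.2, 0.4, -0.4]
gripper_width: 0.999
```

Request:
jog_arm(deltas=[[0.611,-0.905,0,0],[0.611,-0.905,0,0],[0.611,-0.905,0,0],[0.611,-0.905,0,0],[0.611,-0.905,0,0],[0.611,-0.905,0,0],[0.611,-0.905,0,0],[0.611,-0.905,0,0]])

```text
t: 2.6
ee_pos: [0.5994, 0.3327, 0.2307]
orientation: [3.13, 0.253, -0.002]
contact_force: [0.4, -0.1, 0.1]
gripper_width: 1.002
```

Request:
jog_arm(deltas=[[0,-0.01,0.2,0],[0,-0.01,0.4,0],[0,-0.01,0.6,0],[0,-0.01,0.8,0],[0,-0.01,0.92,0],[0,-0.01,0.92,0],[0,-0.01,0.92,0]])

```text
t: 3.18
ee_pos: [0.5988, 0.3349, 0.0476]
orientation: [3.131, 0.252, -0.002]
contact_force: [-0.1, -0.6, 0.1]
gripper_width: 1.001
```

```bash
python3 - <<'E'
from h import *
a=get_image("side")["img"][210:400,70:320]; b=get_image("top")["img"][150:320,60:260]
a=cv2.resize(a,(790,600)[:2] and (395*1,300)); a=cv2.resize(a,(400,300)); b=cv2.resize(b,(400,300),interpolation=3)
cv2.imwrite("pics/c.png",np.hstack([a,b])); print(read_state()["ee_pos"])
E
```

```text
[0.60017312 0.33644982 0.05014446]
```

View pics/c.png

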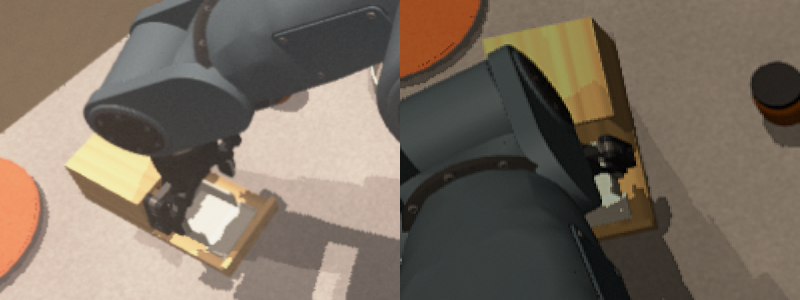

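The picture shows the fingers straddling the pan, near crop (170,215) in the side view, with nothing touched. Going down, then closing.

Request:
jog_arm(deltas=[[0,0,0.07,0],[0,0,0.145,0],[0,0,0.145,0],[0,0,0.145,0]])

```text
t: 3.62
ee_pos: [0.5981, 0.3368, 0.0172]
orientation: [3.131, 0.255, -0.003]
contact_force: [0.0, -0.5, -0.1]
gripper_width: 1.0
```

Request:
jog_arm(deltas=[[0,0,0,0],[0,0,0,0],[0,0,0,0],[0,0,0,0],[0,0,0,0],[0,0,0,0],[0,0,0,0],[0,0,0,0],[0,0,0,0],[0,0,0,0]], hand=-1, newtons=25)

```text
t: 4.45
ee_pos: [0.599, 0.3374, 0.019]
orientation: [-3.131, -0.255, -0.002]
contact_force: [-1.3, 0.8, 6.4]
gripper_width: 0.767
```

Request:
jog_arm(deltas=[[0,0,-0.02,0],[0,0,-0.04,0],[0,0,-0.055,0],[0,0,-0.055,0],[0,0,-0.055,0]])

```text
t: 4.87
ee_pos: [0.5987, 0.3371, 0.0294]
orientation: [3.131, 0.255, 0.0]
contact_force: [-0.2, -0.2, -2.3]
gripper_width: 0.763
```

Request:
jog_arm(deltas=[[0,0,-0.01,0],[0,0,-0.02,0],[0,0,-0.03,0],[0,0,-0.04,0],[0,0,-0.05,0],[0,0,-0.06,0],[0,0,-0.07,0],[0,0,-0.08,0],[0,0,-0.08,0]])

```text
t: 5.62
ee_pos: [0.5979, 0.3368, 0.0451]
orientation: [3.131, 0.255, -0.003]
contact_force: [-5.4, -1.0, -6.8]
gripper_width: 0.764
```

```bash
python3 - <<'E'
from h import *
f=get_image("side"); a=f["img"][270:390,110:270]
cv2.imwrite("pics/d.png",cv2.resize(a,(640,480),interpolation=3)); s=read_state();print(s["ee_pos"],s["contact_force"],s["ft_torque"])
E
```

```text
[0.59795785 0.33681165 0.04499972] [-4.89478432 -1.16136725 -7.1489035 ] [-0.14765526  0.98927721  0.03784442]
```

View pics/d.png

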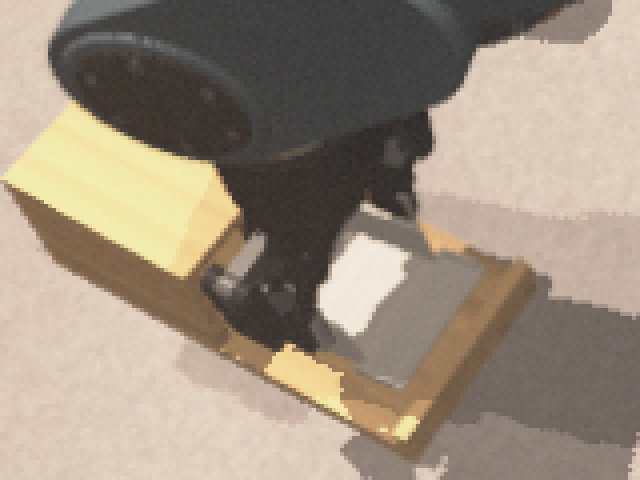

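The side view shows the nose lifted, with the blade clear of the lip near (430,400), and the handle still under the roof. The force of about 5 N is the roof turning it in the pads. Drawing it out along the slope.

Request:
jog_arm(deltas=[[-0.04,0,-0.012,0],[-0.08,0,-0.022,0],[-0.14,0,-0.035,0],[-0.2,0,-0.05,0],[-0.26,0,-0.063,0],[-0.32,0,-0.076,0],[-0.38,0,-0.09,0],[-0.44,0,-0.104,0],[-0.5,0,-0.12,0],[-0.56,0,-0.135,0],[-0.64,0,-0.16,0],[-0.72,0,-0.2,0],[-0.72,0,-0.25,0],[-0.72,0,-0.25,0]])

```text
t: 6.83
ee_pos: [0.4575, 0.3146, 0.0982]
orientation: [-3.129, -0.255, -0.008]
contact_force: [0.5, 0.4, -1.1]
gripper_width: 0.767
```

```bash
python3 - <<'E'
from h import *
f=get_image("side"); g=get_image("top")
a=cv2.resize(f["img"][210:400,100:354],(400,300)); b=cv2.resize(g["img"][150:375,60:360],(400,300))
cv2.imwrite("pics/e.png",np.hstack([a,b])); s=read_state();print(s["ee_pos"],s["contact_force"],s["gripper_width"])
E
```

```text
[0.45768026 0.31426459 0.09639223] [-0.36149389  0.37183726 -2.084122  ] 0.766279983096981
```

View pics/e.png

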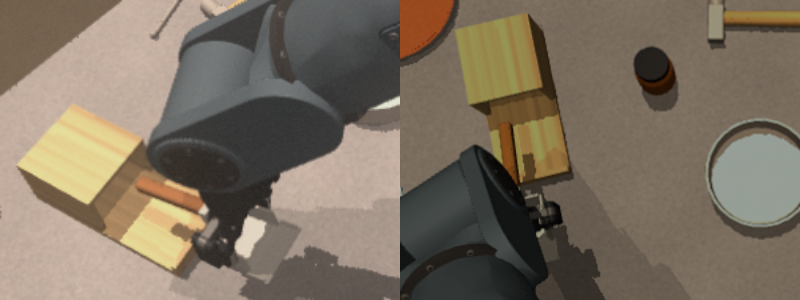

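The scoop is out of the roof and held nose up, with its handle over the board (top crop 505,150). Carrying it to the free bench area and pressing it flat.

Request:
jog_arm(deltas=[[0,0,-0.1,0],[-0.1,0.05,-0.2,0],[-0.2,0.2,-0.2,0],[-0.31,0.35,-0.2,0],[-0.31,0.5,-0.2,0],[-0.31,0.65,-0.2,0],[-0.31,0.73,-0.2,0],[-0.31,0.73,-0.1,0],[-0.31,0.73,0.05,0],[-0.31,0.73,0.2,0],[-0.31,0.73,0.25,0],[-0.31,0.73,0.3,0],[-0.31,0.73,0.3,0],[-0.31,0.73,0.3,0]])

```text
t: 8.1
ee_pos: [0.4196, 0.1599, 0.0358]
orientation: [-3.131, -0.255, -0.001]
contact_force: [-0.6, -0.0, -1.9]
gripper_width: 0.765
```

Request:
jog_arm(deltas=[[0,0,0.03,0],[0,0,0.06,0],[0,0,0.09,0],[0,0,0.12,0],[0,0,0.14,0],[0,0,0.145,0],[0,0,0.145,0]])

```text
t: 8.68
ee_pos: [0.4169, 0.1594, 0.0061]
orientation: [3.131, 0.255, -0.007]
contact_force: [-6.6, 0.2, 8.9]
gripper_width: 0.764
```

Request:
jog_arm(deltas=[[0,0,0,0],[0,0,0,0],[0,0,0,0],[0,0,0,0],[0,0,0,0],[0,0,-0.1,0],[0,0,-0.3,0],[0,0,-0.5,0],[0,0,-0.7,0],[0,0,-0.7,0]], hand=1)

```text
t: 9.52
ee_pos: [0.4221, 0.1606, 0.1527]
orientation: [-3.129, -0.255, -0.016]
contact_force: [0.7, 0.1, 1.3]
gripper_width: 1.003
```

Request:
jog_arm(deltas=[[0.2,0.2,0,0],[0.4,0.4,0,0],[0.6,0.6,0,0],[0.8,0.8,0,0],[0.9,1,0,0],[0.9,1,0,0],[0.9,1,0,0],[0.9,1,0,0],[0.9,1,0,0]])

```text
t: 10.27
ee_pos: [0.629, -0.0092, 0.1456]
orientation: [-3.131, -0.252, 0.001]
contact_force: [-1.0, -0.1, -0.5]
gripper_width: 1.001
```

```bash
python3 - <<'E'
from h import *
for n in("top","side"):
    f=get_image(n); cv2.imwrite(f"/tmp/f_{n}.png",f["img"]); np.savez(f"/tmp/f_{n}.npz",**f)
    if n=="top": t=f["img"]
    else: s=f["img"]
a=cv2.resize(t[230:400,170:330],(400,425),interpolation=3); b=cv2.resize(t[205:375,410:560],(375,425),interpolation=3)
cv2.imwrite("pics/f.png",np.hstack([a,b])); q=read_state(); print(q["ee_pos"],q["q"])
E
```

```text
[ 0.62822516 -0.0078733   0.14598769] [-8.66722417e-02  5.83123891e-01  1.51249033e+00  1.64741313e-04
  1.04696508e+00  1.32128907e+00]
```

View pics/f.png

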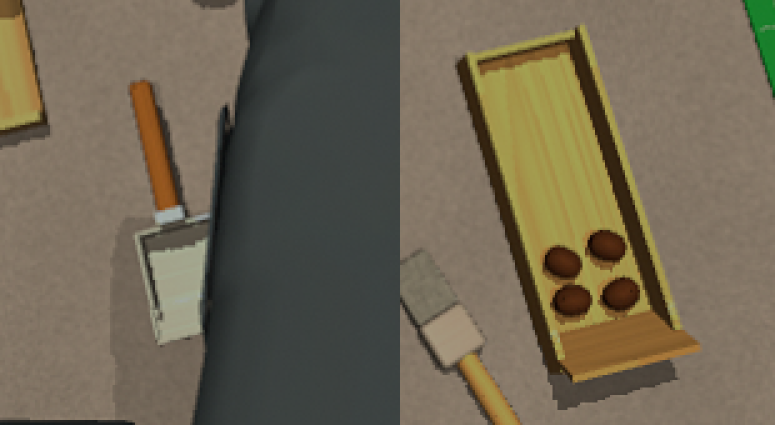

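The scoop stands flat on the bench: handle end at crop (142,83), ferrule at (170,212), pan at (180,285). The bin axis runs from (525,45) to (625,350), with the four toggles near (590,275).

```bash
python3 - <<'E'
from h import *
f=dict(np.load("/tmp/f_top.npz")); W=cloud(f)
L=lambda x,y:(170+(x+.5)/2.5-.5,230+(y+.5)/2.5-.5); R=lambda x,y:(410+(x-400+.5)/2.5-.5,205+(y+.5)/2.5-.5)
def ang(a,b): return np.degrees(np.arctan2(*(b-a)[1::-1]))
P={}
for n,p,z,F in (("hEndL",(131,85),.054,L),("hEndR",(152,81),.054,L),("hFrL",(160,211),.054,L),("hFrR",(180,207),.054,L),("panBL",(136,236),.038,L),("panBR",(209,214),.038,L),("noseL",(160,344),.002,L),
 ("Lw0",(468,60),.042,R),("Lw1",(553,352),.042,R),("Rw0",(586,27),.042,R),("Rw1",(684,325),.042,R),("sl0",(553,334),.006,R),("sl1",(672,316),.006,R),("top0",(575,380),.065,R),("top1",(699,350),.065,R),("xeL",(462,58),.030,R),("xeR",(580,30),.030,R)):
    P[n]=ray(f,*F(*p),z); print(n,(P[n]*1000).round(1))
m=lambda a,b:(P[a]+P[b])/2
print("handle axis",ang(m("hFrL","hFrR"),m("hEndL","hEndR")))
print("bin L",ang(P["Lw1"],P["Lw0"]),"R",ang(P["Rw1"],P["Rw0"]), "end",ang(P["xeR"],P["xeL"])-90,"top",ang(P["top1"],P["top0"])-90)
hsv=cv2.cvtColor(f["img"],cv2.COLOR_BGR2HSV)
# handle mask
M=np.zeros((480,640),np.uint8); M[255:318,215:250]=1
k=(M>0)&(hsv[...,1]>150)&(hsv[...,0]<14)&(W[...,2]>.03); A=W[k]; r=cv2.minAreaRect((A[:,:2]*1000).astype(np.float32)); print("handle",r,np.percentile(A[:,2],[5,50,95]))
c,e=A[:,:2].mean(0),np.linalg.svd(A-A.mean(0))[2][0]; print(c,e)
# bin walls by depth
M[:]=0; cv2.fillConvexPoly(M,np.array([[432,225],[485,212],[528,340],[475,350]]),1)
k=(M>0)&(W[...,2]>.034)&(W[...,2]<.05); A=W[k]
th=np.radians(11.5); 
for th in np.radians([9,10,11,12,13,14]):
    y=A[:,:2]@[-np.sin(th),np.cos(th)]; lo,hi=y[y<np.median([y.min(),y.max()])],y[y>np.median([y.min(),y.max()])]
    print(np.degrees(th).round(),len(lo),lo.mean().round(4),lo.std().round(4),len(hi),hi.mean().round(4),hi.std().round(4))
k=(M>0)&(W[...,2]<.012); print("floor z",np.median(W[k][:,2]))
E
```

```text
hEndL [563.1 188.3  54. ]
hEndR [564.7 171.4  54. ]
hFrL [460.9 171.6  54. ]
hFrR [462.5 155.8  54. ]
panBL [444.5 194.   38. ]
panBR [456.2 135.3  38. ]
noseL [359.3 185.8   2. ]
Lw0 [ 595.9 -253.    42. ]
Lw1 [ 356.3 -285.8   42. ]
Rw0 [ 614.3 -353.7   42. ]
Rw1 [ 367.3 -391.4   42. ]
sl0 [ 370.1 -298.2    6. ]
sl1 [ 375.3 -396.7    6. ]
top0 [ 334.2 -292.7   65. ]
top1 [ 347.6 -390.7   65. ]
xeL [ 600.6 -251.3   30. ]
xeR [ 615.  -352.5   30. ]
handle axis 8.979395594335179
bin L 7.795473574467447 R 8.677008814974114 end 8.083934991177486 top 7.768234549506374
handle ((514.898193359375, 174.65963745117188), (103.27273559570312, 16.264225006103516), 9.13896656036377) [0.04126742 0.05062761 0.05369564]
[0.51533468 0.17634154] [-0.98611896 -0.16600718 -0.00331703]
9.0 636 -0.4354 0.0108 553 -0.3494 0.0118
10.0 628 -0.4429 0.0106 561 -0.3571 0.0122
11.0 624 -0.4501 0.011 565 -0.3643 0.0121
12.0 619 -0.4572 0.0115 570 -0.3716 0.0123
13.0 615 -0.4641 0.0121 574 -0.3786 0.0125
14.0 609 -0.471 0.0126 580 -0.3856 0.013
floor z 0.004648607715054487
```

Request:
jog_arm(deltas=[[-0.08,-0.2,0,0],[-0.16,-0.4,0,0],[-0.24,-0.6,0,0],[-0.32,-0.8,0,0],[-0.392,-0.983,0,0],[-0.392,-0.983,0,0],[-0.392,-0.983,0,0],[-0.392,-0.983,0.1,0],[-0.392,-0.983,0.25,0],[-0.392,-0.983,0.4,0],[-0.392,-0.983,0.5,0],[-0.392,-0.983,0.56,0],[-0.392,-0.983,0.6,0],[-0.392,-0.983,0.6,0],[-0.392,-0.983,0.6,0]])

```text
t: 11.62
ee_pos: [0.5204, 0.1727, 0.0269]
orientation: [-3.131, -0.254, -0.001]
contact_force: [0.2, 0.6, 0.7]
gripper_width: 0.998
```

Request:
jog_arm(deltas=[[0,0,0,0],[0,0,0,0],[0,0,0,0],[0,0,0,0],[0,0,0,0],[0,0,0,0],[0,0,0,0],[0,0,0,0],[0,0,0,0],[0,0,0,0],[0,0,0,0],[0,0,0,0]], hand=-1, newtons=100)

```text
t: 12.62
ee_pos: [0.52, 0.1728, 0.0264]
orientation: [3.131, 0.255, 0.001]
contact_force: [1.5, -1.1, 3.5]
gripper_width: 0.191
```

```bash
python3 - <<'E'
from h import *
f=get_image("side"); a=f["img"]
cv2.imwrite("pics/g.png",cv2.resize(a[150:420,130:490],(720,540))); s=read_state();print(s["ee_pos"],s["contact_force"],s["ft_torque"],s["gripper_width"])
E
```

```text
[0.52003104 0.1727774  0.0264058 ] [ 1.1314814  -1.21774063  4.18724327] [-0.19071106  0.02516145  0.10630085] 0.19288450699155468
```

View pics/g.png

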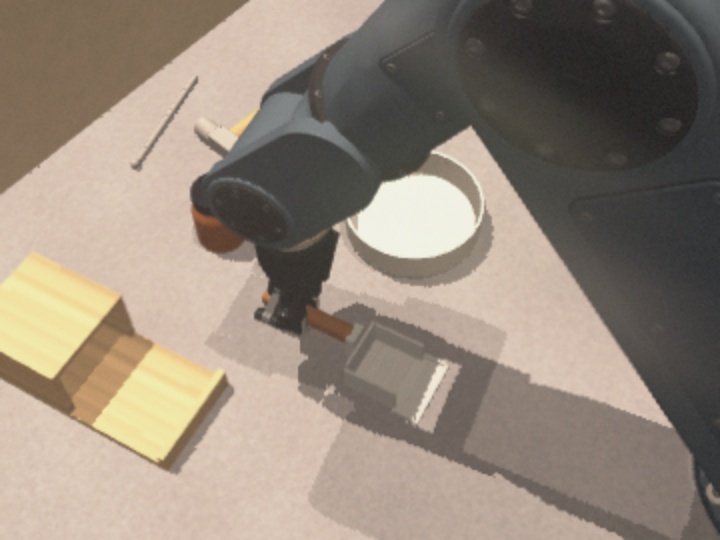

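The fingers are on the handle at (290,310) and the scoop is flat. I'll regrip 5 mm higher, so the fingertips clear the bin's 30 mm end wall.

Request:
jog_arm(deltas=[[0,0,0,0],[0,0,0,0],[0,0,-0.025,0],[0,0,-0.025,0],[0,0,-0.025,0]], hand=-0.3)

```text
t: 13.08
ee_pos: [0.5199, 0.1729, 0.0315]
orientation: [-3.131, -0.255, -0.001]
contact_force: [-0.3, 0.4, -0.1]
gripper_width: 0.349
```

Request:
jog_arm(deltas=[[0,0,0,0],[0,0,0,0],[0,0,0,0],[0,0,0,0],[0,0,0,0],[0,0,0,0]], hand=-1, newtons=110)

```text
t: 13.58
ee_pos: [0.5199, 0.1728, 0.0313]
orientation: [-3.131, -0.255, -0.0]
contact_force: [-0.0, 0.6, 3.1]
gripper_width: 0.185
```

Request:
jog_arm(deltas=[[0,0,-0.1,0],[0,0,-0.3,0],[0,0,-0.5,0],[0,0,-0.6,0],[0,0,-0.6,0],[0,0,-0.6,0]])

```text
t: 14.08
ee_pos: [0.5199, 0.1728, 0.1515]
orientation: [-3.131, -0.255, -0.002]
contact_force: [0.5, -0.1, -3.2]
gripper_width: 0.184
```

Request:
jog_arm(deltas=[[0.025,0.16,0,0],[0.05,0.32,0,0],[0.07,0.48,0,0],[0.1,0.7,0,0],[0.14,0.9,0,0],[0.15,1,0,0],[0.15,1,0,0]])

```text
t: 14.67
ee_pos: [0.5818, -0.0238, 0.1487]
orientation: [3.131, 0.249, -0.004]
contact_force: [0.3, 0.0, -1.8]
gripper_width: 0.189
```

Request:
jog_arm(deltas=[[0.025,0.16,0,0.0024],[0.05,0.32,0,0.0024],[0.07,0.48,0,0.0024],[0.1,0.7,0,0.0024],[0.14,0.9,0,0.0024],[0.15,1,0,0.0024],[0.15,1,0,0.0024],[0.15,1,0,0.0024]])

```text
t: 15.33
ee_pos: [0.6428, -0.2126, 0.1484]
orientation: [-3.131, -0.228, 0.005]
contact_force: [0.0, 0.7, -2.4]
gripper_width: 0.181
```

Request:
jog_arm(deltas=[[0.052,0.15,0,0],[0.052,0.3,0,0],[0.052,0.417,0,0],[0.052,0.417,0,0],[0.052,0.417,0.1,0],[0.052,0.417,0.2,0],[0.052,0.417,0.3,0],[0.052,0.417,0.34,0],[0.052,0.417,0.34,0],[0.052,0.417,0.34,0]])

```text
t: 16.17
ee_pos: [0.6663, -0.2922, 0.0832]
orientation: [-3.132, -0.232, 0.001]
contact_force: [0.5, -0.3, -1.8]
gripper_width: 0.186
```

```bash
python3 - <<'E'
from h import *
f=get_image("top"); np.savez("/tmp/h_top.npz",**f); a=cv2.resize(f["img"][205:355,420:540],(480,600),interpolation=3)
g=get_image("side"); np.savez("/tmp/h_side.npz",**g); b=cv2.resize(g["img"][140:240,350:450+0],(320,320),interpolation=3); b=np.vstack([b,np.zeros((280,320,3),np.uint8)])
cv2.imwrite("pics/h.png",np.hstack([a,b])); s=read_state();print(s["ee_pos"],s["contact_force"],s["ft_torque"])
E
```

```text
[ 0.66687257 -0.29302287  0.08464695] [-0.34323942  0.34864945 -1.88363346] [ 0.01814277 -0.12589657  0.0041682 ]
```

View pics/h.png

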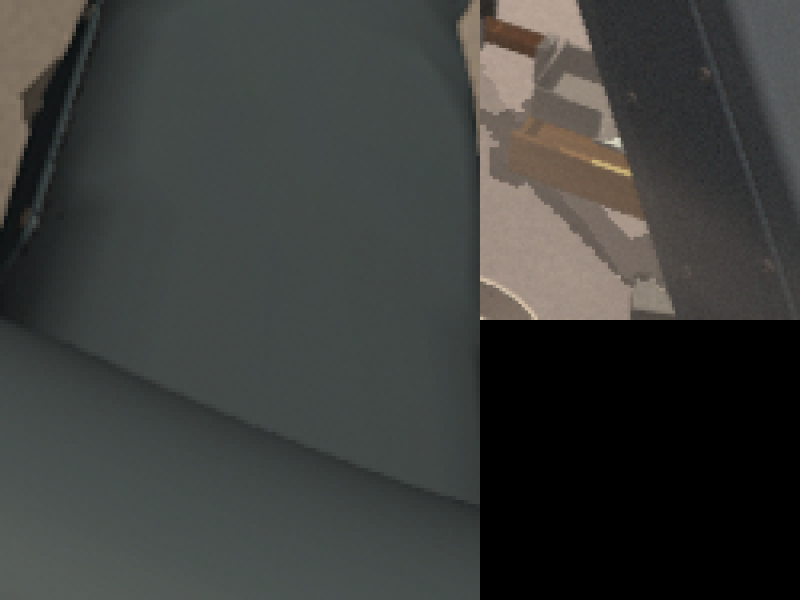

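The top camera is blocked by the arm. The side view shows the pan above the bin's +x end at (560,90). I compare both lateral positions in the same side depth image.

```bash
python3 - <<'E'
from h import *
g=dict(np.load("/tmp/h_side.npz")); V=cloud(g)[138:245,345:410].reshape(-1,3)
t=np.radians(8.4); c,s=np.cos(t),np.sin(t); o=np.array([.4881,-.3196])
D=V[:,:2]-o; x=(D@[c,s])*1000; y=(D@[-s,c])*1000; z=V[:,2]*1000
def rep(n,k): print(n,k.sum(), "x",np.percentile(x[k],[1,50,99]).round(1),"y",np.percentile(y[k],[1,5,50,95,99]).round(1),"z",np.percentile(z[k],[5,95]).round(1))
rep("handle",(x>125)&(x<160)&(z>80)&(z<115)&(abs(y)<25))
for a,b in((20,50),(50,80),(80,104)): rep(f"panwall top {a}",(x>a)&(x<b)&(z>78)&(z<92)&(y>15)); rep(f"panwall r {a}",(x>a)&(x<b)&(z>78)&(z<92)&(y<-15))
for a,b in((20,50),(50,80),(80,115)): rep(f"bin left face {a}",(x>a)&(x<b)&(z>10)&(z<36)&(y>35)&(y<65)); rep(f"bin left top {a}",(x>a)&(x<b)&(z>37)&(z<46)&(y>35)&(y<65))
rep("bin end face",(x>112)&(x<130)&(z>18)&(z<36)&(abs(y)<45))
E
```

```text
handle 100 x [125.7 142.3 159.2] y [-7.5 -3.6  7.6 12.8 14.2] z [ 90.6 106.3]
panwall top 20 1 x [50. 50. 50.] y [33.4 33.4 33.4 33.4 33.4] z [82.1 82.1]Traceback (most recent call last):
  File "<stdin>", line 7, in <module>
  File "<stdin>", line 5, in rep
    return _quantile_unchecked(
        a, q, axis, out, overwrite_input, method, keepdims, weights)
    return _ureduce(a,
                    func=_quantile_ureduce_func,
    ...<5 lines>...
                    overwrite_input=overwrite_input,
                    method=method)
    r = func(a, **kwargs)
    result = _quantile(arr,
                       quantiles=q,
    ...<2 lines>...
                       out=out,
                       weights=wgt)
    slices_having_nans = np.isnan(arr[-1, ...])
                                  ~~~^^^^^^^^^
IndexError: index -1 is out of bounds for axis 0 with size 0
```

```bash
python3 - <<'E'
from h import *
g=dict(np.load("/tmp/h_side.npz")); V=cloud(g)[138:245,345:410].reshape(-1,3); V=V[~np.isnan(V[:,0])]
t=np.radians(8.4); c,s=np.cos(t),np.sin(t); o=np.array([.4881,-.3196])
D=V[:,:2]-o; x=(D@[c,s])*1000; y=(D@[-s,c])*1000; z=V[:,2]*1000
def rep(n,k):
    if k.sum()>4: print(n,k.sum(), "x",np.percentile(x[k],[1,50,99]).round(1),"y",np.percentile(y[k],[1,5,50,95,99]).round(1),"z",np.percentile(z[k],[5,95]).round(1))
for a,b in((40,70),(70,90),(90,106)): rep(f"pan left {a}",(x>a)&(x<b)&(z>58)&(z<92)&(y>15)); rep(f"pan right {a}",(x>a)&(x<b)&(z>78)&(z<95)&(y<-15))
rep("pan back",(x>95)&(x<120)&(z>60)&(z<85))
for a,b in((40,70),(70,90),(90,118)): rep(f"bin left face {a}",(x>a)&(x<b)&(z>10)&(z<34)&(y>35)&(y<65)); rep(f"bin left top {a}",(x>a)&(x<b)&(z>37)&(z<46)&(y>35)&(y<65))
rep("bin end face",(x>112)&(x<130)&(z>15)&(z<33)&(abs(y)<45))
rep("right wall",(abs(y+45)<10)&(z>30)&(z<48)&(x>40)&(x<120))
print("z hist",np.histogram(z,bins=range(-10,130,10)))
E
```

```text
pan left 40 57 x [45.8 59.1 69.4] y [32.4 32.6 35.  38.3 40.6] z [59.5 82.4]
pan left 70 55 x [70.2 79.1 89.8] y [31.7 32.5 35.3 37.7 38.2] z [59.7 82.7]
pan left 90 43 x [ 90.3  98.3 105.5] y [31.5 32.3 35.2 37.6 38.4] z [60.2 82.9]
pan right 90 14 x [ 90.1  99.2 105.8] y [-30.5 -30.3 -27.7 -19.8 -17.1] z [79.1 86.7]
pan back 118 x [ 95.9 106.7 118.3] y [-30.9 -29.6   9.2  36.6  38.6] z [62.2 83.6]
bin left face 40 70 x [40.3 53.9 69.4] y [48.8 49.3 52.2 54.7 55.3] z [11.6 32.6]
bin left top 40 31 x [40.7 56.5 68.6] y [44.8 45.7 51.1 54.6 54.9] z [37.3 41.4]
bin left face 70 42 x [70.5 80.1 89.7] y [48.7 48.9 52.1 54.3 55.1] z [11.7 32.5]
bin left top 70 17 x [70.9 80.3 89.6] y [45.1 45.9 49.7 52.9 53. ] z [37.7 40.8]
bin left face 90 62 x [ 90.2 104.9 117.5] y [49.  49.5 52.  54.6 55.7] z [12.1 32.2]
bin left top 90 25 x [ 91.  105.2 117. ] y [44.8 45.2 50.9 54.4 55.4] z [37.5 41.7]
bin end face 24 x [113.3 115.9 121.4] y [ 5.1  6.5 20.2 32.1 33. ] z [16.9 29. ]
z hist (array([2861,  840,  322,  187,  221,  129,  258,  107,  105,  101,   81,
        151,   29]), array([-10,   0,  10,  20,  30,  40,  50,  60,  70,  80,  90, 100, 110,
       120]))
```

Request:
jog_arm(deltas=[[0,0.005,0.05,0],[0,0.005,0.1,0],[0,0.005,0.15,0],[0,0.005,0.19,0],[0,0.005,0.215,0],[0,0.005,0.225,0],[0,0.005,0.23,0],[0,0.005,0.23,0]])

```text
t: 16.93
ee_pos: [0.6686, -0.2941, 0.0397]
orientation: [3.131, 0.231, 0.008]
contact_force: [4.1, 5.3, 16.1]
gripper_width: 0.188
```

Request:
jog_arm(deltas=[[0,0,-0.008,0],[0,0,-0.008,0],[-0.03,0,-0.008,0],[-0.06,0,-0.008,0],[-0.09,0,-0.008,0],[-0.12,0,-0.008,0],[-0.15,0,-0.008,0],[-0.15,0,-0.008,0]])

```text
t: 17.6
ee_pos: [0.6352, -0.2989, 0.0384]
orientation: [-3.132, -0.23, 0.002]
contact_force: [0.3, -0.1, -2.6]
gripper_width: 0.183
```

Request:
jog_arm(deltas=[[0,0,0.006,0],[-0.03,0,0.006,0],[-0.06,0,0.006,0],[-0.09,0,0.006,0],[-0.12,0,0.006,0],[-0.15,0,0.006,0],[-0.18,0,0.006,0],[-0.21,0,0.006,0],[-0.24,0,0.006,0],[-0.27,0,0.006,0],[-0.3,0,0.006,0],[-0.33,0,0.006,0],[-0.36,0,0.006,0],[-0.36,0,0.006,0]])

```text
t: 18.77
ee_pos: [0.5643, -0.3093, 0.0376]
orientation: [-3.133, -0.23, 0.001]
contact_force: [0.4, 0.1, -1.9]
gripper_width: 0.186
```

```bash
python3 - <<'E'
from h import *
g=get_image("side"); t=get_image("top")
cv2.imwrite("pics/i.png",np.hstack([cv2.resize(g["img"][140:240,350:490],(448,320),interpolation=3),cv2.resize(t["img"][230:370,440:560],(274,320),interpolation=3)])); s=read_state();print(s["ee_pos"],s["contact_force"],s["ft_torque"])
E
```

```text
[ 0.56539309 -0.30927897  0.03778142] [ 0.73096294  0.17968599 -2.52746059] [-0.02504052 -0.1493108   0.01755695]
```

View pics/i.png

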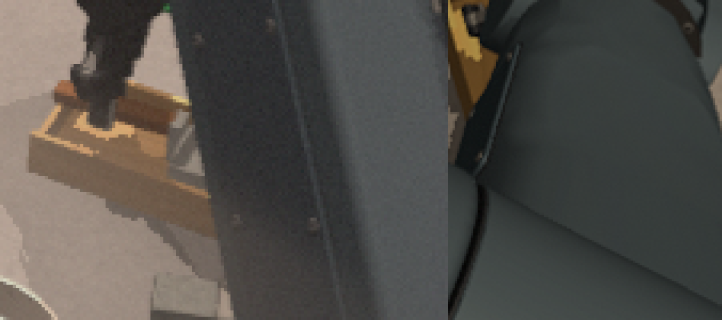

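Request:
jog_arm(deltas=[[0,0,0.004,0],[0,0,0.008,0],[0,0,0.012,0],[0,0,0.012,0]])

```text
t: 19.2
ee_pos: [0.5655, -0.309, 0.035]
orientation: [-3.133, -0.231, 0.0]
contact_force: [0.6, 0.1, -2.1]
gripper_width: 0.18
```

The side view shows the fingers on the handle at (100,110) and the pan back at (185,150). The toggles are hidden by the arm. The contact forces suggest the scoop is slightly tilted in the grip, so I measure that from depth.

```bash
python3 - <<'E'
from h import *
g=get_image("side"); I=g["img"][130:240,345:425]; V=cloud(g)[130:240,345:425]
t=np.radians(8.4); c,s=np.cos(t),np.sin(t); o=np.array([.4881,-.3196])
D=V[...,:2]-o; x=(D@[c,s])*1000; y=(D@[-s,c])*1000; z=V[...,2]*1000
h=cv2.cvtColor(I,cv2.COLOR_BGR2HSV)
k=(abs(y)<15)&(z>44)&(z<75)
for a in range(-30,160,10):
    q=k&(x>=a)&(x<a+10)
    if q.sum()>3: print("mid",a,q.sum(),"zmax/95/med",np.percentile(z[q],[99,90,50]).round(1))
k=(y>18)&(y<42)&(z>25)&(z<60)
for a in range(-40,20,8):
    q=k&(x>=a)&(x<a+8)
    if q.sum()>3: print("lwall",a,q.sum(),np.percentile(z[q],[97,85,50]).round(1),"y",np.percentile(y[q],[5,50,95]).round(1))
k=(abs(y)<40)&(z<14)&(z>-5)&(x>30)&(x<110); print("floor z",np.median(z[k]),k.sum())
E
```

```text
mid 0 27 zmax/95/med [64.3 59.5 50.7]
mid 10 36 zmax/95/med [61.8 60.5 58.1]
mid 20 25 zmax/95/med [61.  59.4 57.8]
mid 30 29 zmax/95/med [60.1 59.3 57.3]
mid 40 28 zmax/95/med [61.5 58.9 55.7]
mid 50 25 zmax/95/med [60.  59.  54.8]
mid 60 45 zmax/95/med [72.9 68.9 55.5]
mid 90 8 zmax/95/med [53.6 52.  48.5]
mid 100 14 zmax/95/med [56.6 53.5 50.5]
mid 110 24 zmax/95/med [56.8 54.5 50.9]
lwall -32 5 [40.1 39.5 35.1] y [32.5 34.  36.1]
lwall -24 13 [42.1 40.4 35. ] y [31.1 33.1 36.6]
lwall -16 12 [41.4 39.6 35.3] y [30.2 33.2 35.6]
lwall -8 10 [39.9 36.5 31.9] y [31.  33.5 36.1]
lwall 0 19 [45.1 44.5 37.5] y [21.8 30.3 34.1]
floor z 4.0735883250339056 267
```

The handle slopes, so the nose is about 3° up from the earlier press on entry. I'll back off 25 mm, let the scoop settle flat on the bin floor and regrip.

Request:
jog_arm(deltas=[[0.03,0,0,0],[0.06,0,0,0],[0.09,0,0,0],[0.125,0,0,0],[0.125,0,0,0]])

```text
t: 19.67
ee_pos: [0.5917, -0.3052, 0.0354]
orientation: [3.133, 0.232, 0.002]
contact_force: [0.2, -0.8, -1.7]
gripper_width: 0.186
```

Request:
jog_arm(deltas=[[0,0,0,0],[0,0,0,0],[0,0,-0.013,0],[0,0,-0.013,0],[0,0,-0.013,0]], hand=-0.35)

```text
t: 20.08
ee_pos: [0.5902, -0.3057, 0.0383]
orientation: [3.133, 0.231, 0.001]
contact_force: [0.5, 0.3, 0.4]
gripper_width: 0.327
```

Request:
jog_arm(deltas=[[0,0,0,0],[0,0,0,0],[0,0,0,0],[0,0,0,0],[0,0,0,0],[0,0,0,0]], hand=-1, newtons=110)

```text
t: 20.58
ee_pos: [0.5903, -0.3056, 0.038]
orientation: [3.133, 0.231, 0.0]
contact_force: [0.8, 0.1, 3.0]
gripper_width: 0.185
```

```bash
cat > tilt.py <<'E'
from h import *
g=get_image("side"); V=cloud(g)[130:240,345:425]
t=np.radians(8.4); c,s=np.cos(t),np.sin(t); o=np.array([.4881,-.3196])
D=V[...,:2]-o; x=(D@[c,s])*1000; y=(D@[-s,c])*1000; z=V[...,2]*1000
S=read_state(); gx=((np.array(S["ee_pos"][:2])-o)@[c,s])*1000; print("grip x",gx,"nose",gx-159.6,S["ee_pos"],S["contact_force"])
k=(abs(y)<15)&(z>40)&(z<75); P=[]
for a in np.arange(gx-68,gx+45,8):
    q=k&(x>=a)&(x<a+8)
    if q.sum()>3 and abs(a+4-gx)>17: P.append((a+4,np.percentile(z[q],90)))
P=np.array(P); print(P.round(1).tolist(),"slope deg",np.degrees(np.polyfit(P[:,0],P[:,1],1)[0]))
E
python3 tilt.py
```

```text
grip x 103.17791266264139 nose -56.422087337358604 [ 0.59032489 -0.30556926  0.03802584] [ 0.1523412  -0.52332079  3.0867173 ]
[[39.2, 59.5], [47.2, 58.8], [55.2, 58.6], [63.2, 58.9], [71.2, 59.3], [79.2, 59.1], [127.2, 57.6], [135.2, 58.2], [143.2, 57.8]] slope deg -0.788709801455286
```

Flat now (-0.8° measured, within noise). Scooping stroke.

Request:
jog_arm(deltas=[[-0.02,0,0.003,0],[-0.045,0,0.003,0],[-0.07,0,0.003,0],[-0.095,0,0.003,0],[-0.12,0,0.003,0],[-0.145,0,0.003,0],[-0.17,0,0.003,0],[-0.195,0,0.003,0],[-0.215,0,0.003,0],[-0.235,0,0.003,0],[-0.25,0,0.003,0],[-0.265,0,0.003,0],[-0.265,0,0.003,0]])

```text
t: 21.72
ee_pos: [0.5385, -0.3138, 0.0382]
orientation: [3.132, 0.231, 0.004]
contact_force: [3.2, 0.3, 5.7]
gripper_width: 0.183
```

```bash
python3 tilt.py
```

```text
grip x 50.748157379456075 nose -108.85184262054392 [ 0.53853605 -0.3137597   0.03811752] [ 2.47851123 -0.48284331  5.70165335]
[[-13.3, 59.9], [-5.3, 58.4], [2.7, 60.6], [10.7, 58.8], [18.7, 59.1], [26.7, 59.5], [74.7, 57.8], [82.7, 58.6], [90.7, 58.8]] slope deg -0.6421056769709741
```

Request:
jog_arm(deltas=[[-0.01,0,0,0],[-0.02,0,0,0],[-0.03,0,0,0],[-0.03,0,0,0]])

```text
t: 22.1
ee_pos: [0.5328, -0.3146, 0.0382]
orientation: [3.131, 0.231, 0.004]
contact_force: [4.0, -0.1, 6.7]
gripper_width: 0.185
```

Request:
jog_arm(deltas=[[-0.008,0,0,0],[-0.016,0,0,0],[-0.024,0,0,0],[-0.024,0,0,0]])

```text
t: 22.43
ee_pos: [0.5321, -0.3155, 0.0398]
orientation: [3.128, 0.229, 0.018]
contact_force: [24.1, 6.9, 6.7]
gripper_width: 0.187
```

The nose is against the sloped end (24 N). I ease back, then press the grip down so the pan pivots nose up on its rear edge.

Request:
jog_arm(deltas=[[0.012,0,0,0],[0.015,0,0.005,0],[0.015,0,0.012,0],[0.015,0,0.02,0],[0.015,0,0.028,0],[0.015,0,0.036,0],[0.015,0,0.044,0],[0.015,0,0.052,0],[0.015,0,0.06,0],[0.015,0,0.06,0]], newtons=50)

```text
t: 23.27
ee_pos: [0.5342, -0.3158, 0.0285]
orientation: [3.128, 0.231, 0.014]
contact_force: [14.0, 4.4, 19.1]
gripper_width: 0.188
```

```bash
python3 tilt.py
```

```text
grip x 46.10553688767614 nose -113.49446311232386 [ 0.53414138 -0.31577976  0.02853287] [13.10583371  2.82230408 18.46228271]
[[-17.9, 57.5], [-9.9, 56.6], [-1.9, 55.0], [6.1, 54.0], [14.1, 52.3], [22.1, 53.0], [70.1, 47.1], [78.1, 46.7], [86.1, 45.2]] slope deg -6.43593818980305
```

Request:
jog_arm(deltas=[[0.005,0,0.007,0],[0.01,0,0.014,0],[0.01,0,0.02,0],[0.01,0,0.02,0]])

```text
t: 23.65
ee_pos: [0.5356, -0.3154, 0.024]
orientation: [3.128, 0.231, 0.012]
contact_force: [12.9, 1.9, 17.1]
gripper_width: 0.187
```

Request:
jog_arm(deltas=[[0,0,0,0],[0,0,-0.02,0],[0,0,-0.05,0],[0,0,-0.09,0],[0,0,-0.13,0],[0,0,-0.17,0],[0,0,-0.22,0],[0,0,-0.27,0],[0,0,-0.33,0],[0,0,-0.4,0],[0,0,-0.48,0],[0,0,-0.55,0],[0,0,-0.55,0],[0,0,-0.55,0]], newtons=115)

```text
t: 24.82
ee_pos: [0.5323, -0.3143, 0.1321]
orientation: [3.132, 0.231, 0.002]
contact_force: [-0.6, 0.2, -2.3]
gripper_width: 0.183
```

```bash
python3 - <<'E'
from h import *
g=get_image("side"); t=get_image("top")
np.savez("/tmp/j_top.npz",**t); np.savez("/tmp/j_side.npz",**g)
for n,f in(("top",t),("side",g)):
    hsv=cv2.cvtColor(f["img"],cv2.COLOR_BGR2HSV); W=cloud(f)
    m=((hsv[...,1]>90)&(hsv[...,2]<110)&((hsv[...,0]<12)|(hsv[...,0]>170))&(W[...,0]>.3)&(W[...,0]<.6)&(W[...,1]<-.2)&(W[...,1]>-.45)).astype(np.uint8)
    k,l,st,ce=cv2.connectedComponentsWithStats(m)
    for i in range(1,k):
        if st[i,4]>15: print(n,ce[i].round(1),st[i,4],np.median(W[l==i],0).round(3))
s=read_state(); print(s["ee_pos"],s["contact_force"],s["ft_torque"])
E
```

```text
[ 0.53162315 -0.31385646  0.1305879 ] [ 0.35813631 -0.63016278 -2.56593527] [ 0.09185766 -0.21786451 -0.00408333]
```

Request:
jog_arm(deltas=[[0.01,-0.02,-0.04,0],[0.03,-0.06,-0.08,0],[0.06,-0.12,-0.1,0],[0.09,-0.19,-0.1,0],[0.13,-0.27,-0.1,0],[0.17,-0.36,-0.1,0],[0.21,-0.45,-0.1,0],[0.25,-0.54,-0.1,0],[0.29,-0.62,-0.1,0],[0.32,-0.68,-0.1,0],[0.335,-0.715,-0.1,0],[0.34,-0.728,-0.1,0],[0.34,-0.728,-0.1,0]])

```text
t: 26.0
ee_pos: [0.578, -0.1595, 0.1513]
orientation: [3.133, 0.232, -0.0]
contact_force: [0.0, -1.2, -2.1]
gripper_width: 0.185
```

```bash
python3 - <<'E'
from h import *
g=get_image("side"); t=get_image("top")
np.savez("/tmp/k_top.npz",**t)
a=cv2.resize(t["img"][200:380,280:560],(560,360)); b=cv2.resize(g["img"][120:300,280:480],(400,360))
cv2.imwrite("pics/k.png",cv2.resize(np.hstack([a,b]),(800,300))); s=read_state(); print(s["ee_pos"],s["contact_force"],s["ft_torque"])
E
```

```text
[ 0.5778016  -0.16061506  0.15126311] [ 0.0594529   0.18430173 -2.13956938] [-0.00412847 -0.21306129  0.02744776]
```

View pics/k.png

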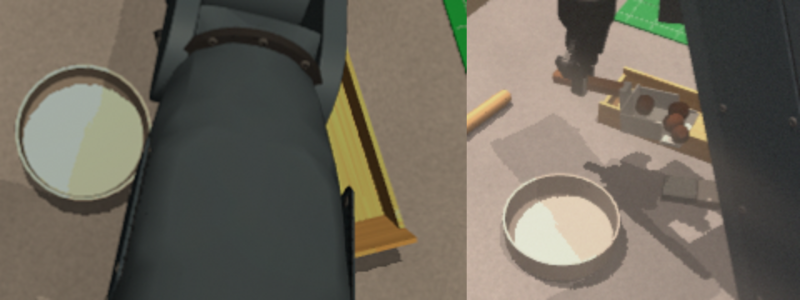

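The side view shows all four toggles in the pan (645–680, 100–130) and the visible part of the bin empty. Carrying it over the bowl.

Request:
jog_arm(deltas=[[0.01,-0.02,0,0],[0.03,-0.06,0,0],[0.06,-0.12,0,0],[0.09,-0.19,0,0],[0.13,-0.27,0,0],[0.17,-0.36,0,0],[0.21,-0.45,0,0],[0.25,-0.54,0,0],[0.29,-0.62,0,0],[0.32,-0.68,0,0],[0.335,-0.715,0.02,0],[0.34,-0.728,0.04,0],[0.34,-0.728,0.065,0],[0.34,-0.728,0.065,0],[0.34,-0.728,0.065,0]])

```text
t: 27.35
ee_pos: [0.6234, -0.0069, 0.1377]
orientation: [-3.133, -0.23, 0.002]
contact_force: [0.8, -0.1, -2.1]
gripper_width: 0.186
```

Request:
jog_arm(deltas=[[0,0,0,0],[0,0,0,0],[0,0,0,0],[0,0,0,0],[0,0,0,0]], newtons=20)

```text
t: 27.77
ee_pos: [0.6239, -0.0062, 0.1384]
orientation: [3.133, 0.231, 0.0]
contact_force: [0.2, -0.8, -1.6]
gripper_width: 0.19
```

```bash
cat > tog.py <<'E'
from h import *
C=np.array([.512,-.0225])
for n in("side","top"):
    f=get_image(n); cv2.imwrite(f"/tmp/l_{n}.png",f["img"]); W=cloud(f); hsv=cv2.cvtColor(f["img"],cv2.COLOR_BGR2HSV)
    m=((hsv[...,1]>90)&(hsv[...,2]<130)&((hsv[...,0]<10)|(hsv[...,0]>170))&(np.hypot(W[...,0]-C[0],W[...,1]-C[1])<.16)&(W[...,2]<.2)).astype(np.uint8)
    k,l,st,ce=cv2.connectedComponentsWithStats(m)
    for i in range(1,k):
        if st[i,4]>12: print(n,ce[i].round(0),st[i,4],np.median(W[l==i],0).round(3))
    if n=="side":
        # scoop metal points height profile along scoop axis
        D=W[...,:2]-np.array(read_state()["ee_pos"][:2]); t=np.radians(8.3)
        x=(D@[np.cos(t),np.sin(t)])*1000; y=(D@[-np.sin(t),np.cos(t)])*1000; z=W[...,2]*1000
        for a in range(-180,60,20):
            q=(x>=a)&(x<a+20)&(abs(y)<38)&(z>55)&(z<200)
            if q.sum()>3: print(a,np.percentile(z[q],[5,50,95]).round(0))
s=read_state(); print(s["ee_pos"],s["contact_force"],s["ft_torque"],s["gripper_width"])
E
python3 tog.py
```

```text
side [351. 228.] 80 [ 0.475 -0.012  0.153]
-180 [129. 134. 159.]
-160 [127. 146. 156.]
-140 [125. 145. 154.]
-120 [121. 133. 153.]
-100 [119. 139. 150.]
-80 [133. 151. 169.]
-60 [153. 165. 168.]
-40 [152. 162. 165.]
-20 [146. 171. 196.]
0 [143. 157. 193.]
20 [139. 145. 150.]
[ 0.62385409 -0.00617987  0.13836029] [ 0.03199509 -0.46718934 -2.19494658] [ 0.03936289 -0.2611267   0.05732109] 0.18196720221098406
```

At 20 N the pads still hold the scoop (nose about 10° up, torque 0.26 N m), so it does not tip under its own weight. I'll step back 25 mm and try a brisk upward start with a gentle stop: extra inertia at the light grip should swing the nose down over the bowl.

Request:
jog_arm(deltas=[[0.05,0,0,0],[0.1,0,0,0],[0.125,0,0,0],[0.125,0,0,0],[0.125,0,-0.2,0],[0.125,0,-0.35,0],[0.125,0,-0.45,0],[0.125,0,-0.51,0],[0.125,0,-0.54,0],[0.125,0,-0.55,0],[0.125,0,-0.55,0]])

```text
t: 28.78
ee_pos: [0.6481, -0.0024, 0.2474]
orientation: [-3.133, -0.231, 0.002]
contact_force: [-0.1, 0.5, -2.3]
gripper_width: 0.183
```

```bash
python3 tog.py
```

```text
[ 0.64800428 -0.00244892  0.24668601] [ 0.33252432  0.01473888 -1.97683849] [ 0.01709522 -0.19899391 -0.02333927] 0.18608774921818155
```

```bash
cat > prof.py <<'E'
from h import *
f=get_image("side"); W=cloud(f); s=read_state(); e=np.array(s["ee_pos"]); a=np.array(s["orientation"]); t=2*np.arctan2(a[1],a[0])
D=W[...,:2]-e[:2]; c,sn=np.cos(t),np.sin(t); x=(D@[c,sn])*1000; y=(D@[-sn,c])*1000; z=(W[...,2]-e[2])*1000-14.7
hsv=cv2.cvtColor(f["img"],cv2.COLOR_BGR2HSV)
P=[]
for a in range(-190,60,10):
    q=(x>=a)&(x<a+10)&(abs(y)<40)&(z>-130)&(z<40)
    if q.sum()>3:
        v=np.percentile(z[q],[3,50,97]); print(a+5,v.round(0),end="; ")
        if abs(a+5)>16 and -65<a+5<48: 
            h=q&(abs(y)<15)
            if h.sum()>3: P.append((a+5,np.percentile(z[h],90)))
P=np.array(P); print("\nhandle slope deg",np.degrees(np.arctan(np.polyfit(P[:,0],P[:,1],1)[0])),len(P), s["ft_torque"].round(3))
E
python3 prof.py
```

```text
-165 [-23. -20.   3.]; -155 [-25. -20.   7.]; -145 [-26.  -6.   5.]; -135 [-27.  -5.   4.]; -125 [-27.  -6.   3.]; -115 [-31. -15.   1.]; -105 [-32. -19.  -0.]; -95 [-33. -12.  -2.]; -85 [-35. -14.  -3.]; -75 [-25.  -4.  15.]; -65 [-6. 14. 17.]; -55 [-0. 13. 15.]; -45 [-2. 10. 13.]; -35 [-2.  9. 13.]; -25 [-4.  7. 10.]; -15 [-8. 24. 39.]; -5 [-9. 11. 37.]; 5 [-13.   8.  37.]; 15 [-11.  -6.  -0.]; 25 [-12.  -6.  -1.]; 35 [-14.  -7.  -1.]; 
handle slope deg -10.863133909352305 6 [ 0.004 -0.268 -0.057]
```

Still about 9° nose up, so passive swinging does not work. New plan: rest the handle's rear end on the rack's roof edge and press down, which turns the nose down in a controlled way. Then, in the bowl, block the nose against the far wall and push the grip forward, which forces the tilt.

Request:
jog_arm(deltas=[[0.002,-0.02,0,0],[0.006,-0.07,0,0],[0.01,-0.14,0,0],[0.015,-0.22,0,0],[0.02,-0.31,0,0],[0.028,-0.4,0,0],[0.034,-0.49,0,0],[0.042,-0.58,0,0],[0.05,-0.67,0,0],[0.055,-0.74,0,0],[0.06,-0.8,0,0],[0.062,-0.83,0,0],[0.0625,-0.843,0,0],[0.0625,-0.843,0,0]], newtons=40)

```text
t: 30.1
ee_pos: [0.6361, 0.1665, 0.2482]
orientation: [3.133, 0.232, -0.0]
contact_force: [0.1, 0.6, -2.9]
gripper_width: 0.185
```

Request:
jog_arm(deltas=[[0.002,-0.02,0,0],[0.006,-0.07,0,0],[0.01,-0.14,0,0],[0.015,-0.22,0,0],[0.02,-0.31,0,0],[0.028,-0.4,0.02,0],[0.034,-0.49,0.06,0],[0.042,-0.58,0.12,0],[0.05,-0.67,0.19,0],[0.055,-0.74,0.27,0],[0.06,-0.8,0.36,0],[0.062,-0.83,0.45,0],[0.0625,-0.843,0.54,0],[0.0625,-0.843,0.61,0],[0.0625,-0.843,0.66,0],[0.0625,-0.843,0.69,0],[0.0625,-0.843,0.7,0],[0.0625,-0.843,0.7,0]])

```text
t: 31.6
ee_pos: [0.624, 0.3346, 0.1083]
orientation: [-3.133, -0.23, -0.0]
contact_force: [0.8, -0.0, -2.9]
gripper_width: 0.185
```

```bash
python3 prof.py; python3 -c "
from h import *
s=read_state();print(s['ee_pos'],s['contact_force'])"
```

```text
-185 [-129. -125. -122.]; -175 [-128. -125. -122.]; -165 [-128.  -74.    1.]; -155 [-128.  -26.    5.]; -145 [-128.  -25.    2.]; -135 [-128.  -29.   -0.]; -125 [-128.  -18.    2.]; -115 [-128.  -30.    1.]; -105 [-127.  -30.   -1.]; -95 [-128.  -31.   -3.]; -85 [-126.  -34.   -5.]; -75 [-113.   -8.   13.]; -65 [-116.   -5.   17.]; -55 [-116. -112.   15.]; -45 [-116. -113.   14.]; -35 [-116. -112.   12.]; -25 [-116. -113.   10.]; -15 [-116.    7.   39.]; -5 [-116.   -9.   38.]; 5 [-116. -113.   38.]; 15 [-116. -114. -110.]; 25 [-116. -114. -110.]; 35 [-116. -113.   -5.]; 45 [-117. -113.  -38.]; 55 [-116. -113.  -38.]; 
handle slope deg -47.81365123101067 7 [ 0.016 -0.271 -0.065]
[0.62424474 0.33474122 0.10897688] [-0.04650078  1.03769418 -2.26280382]
```

Request:
jog_arm(deltas=[[0,0,0.03,0],[0,0,0.06,0],[0,0,0.085,0],[0,0,0.1,0],[0,0,0.11,0],[0,0,0.12,0],[0,0,0.128,0],[0,0,0.134,0],[0,0,0.134,0]], newtons=25)

```text
t: 32.4
ee_pos: [0.6241, 0.3354, 0.0843]
orientation: [-3.132, -0.231, -0.003]
contact_force: [-11.0, -2.4, 19.3]
gripper_width: 0.188
```

```bash
sed -i 's/z>-130/z>-60/' prof.py && python3 prof.py; python3 -c "
from h import *
s=read_state();print(s['ee_pos'],s['contact_force'])"
```

```text
-165 [-30. -26.  -3.]; -155 [-31. -27.   1.]; -145 [-31. -13.  -2.]; -135 [-31. -10.  -2.]; -125 [-33. -11.  -2.]; -115 [-35. -29.  -2.]; -105 [-36. -33.  -4.]; -95 [-37. -20.  -5.]; -85 [-38. -21.  -6.]; -75 [-35. -10.  12.]; -65 [-2. 13. 16.]; -55 [ 2. 12. 14.]; -45 [ 3. 10. 13.]; -35 [-1.  9. 11.]; -25 [-1.  8. 11.]; -15 [-6. 21. 39.]; -5 [-8. 14. 39.]; 5 [ 2. 28. 39.]; 35 [-24. -15.   2.]; 45 [-18. -16. -13.]; 55 [-18. -15. -12.]; 
handle slope deg -12.394580166091792 6 [-0.277  0.896 -0.057]
[0.62415326 0.33543786 0.08442511] [-11.65530409  -2.44710948  18.2297861 ]
```

Request:
jog_arm(deltas=[[0,0,0.006,0],[0,0,0.012,0],[0,0,0.018,0],[0,0,0.018,0]])

```text
t: 32.78
ee_pos: [0.6248, 0.3356, 0.0807]
orientation: [-3.131, -0.231, -0.006]
contact_force: [-6.8, -1.5, 16.1]
gripper_width: 0.186
```

```bash
python3 prof.py; python3 -c "
from h import *
s=read_state();print(s['ee_pos'],s['contact_force'])"
```

```text
-165 [-42. -37. -14.]; -155 [-42. -38. -11.]; -145 [-42. -22. -12.]; -135 [-41. -19. -12.]; -125 [-43. -20. -10.]; -115 [-43. -39. -10.]; -105 [-44. -41. -12.]; -95 [-44. -29. -12.]; -85 [-44. -25. -13.]; -75 [-43. -16.   8.]; -65 [-14.   9.  12.]; -55 [-2.  8. 11.]; -45 [-2.  7. 10.]; -35 [-3.  7. 10.]; -25 [-2.  7.  9.]; -15 [-7. 22. 39.]; -5 [-6. 13. 40.]; 5 [-4. 33. 40.]; 35 [-19. -11.   1.]; 45 [-13. -11.  -9.]; 55 [-14. -12. -10.]; 
handle slope deg -9.507760123501692 6 [-0.08   0.191  0.001]
[0.62479127 0.33561484 0.08080525] [-6.83650979 -0.66450835 15.63920437]
```

Now nearly level (about 1.5° nose up) with the toggles still in the pan. Lifting gently and going sideways back to the bowl.

Request:
jog_arm(deltas=[[0,0,0,0],[0,0,-0.01,0],[0,0,-0.03,0],[0,0,-0.07,0],[0,0.02,-0.12,0],[-0.01,0.06,-0.17,0],[-0.02,0.12,-0.22,0],[-0.035,0.19,-0.27,0],[-0.05,0.27,-0.31,0],[-0.07,0.36,-0.34,0],[-0.09,0.46,-0.35,0],[-0.11,0.56,-0.35,0],[-0.13,0.66,-0.35,0],[-0.14,0.75,-0.35,0],[-0.155,0.82,-0.35,0],[-0.162,0.86,-0.35,0],[-0.164,0.88,-0.35,0],[-0.164,0.88,-0.35,0]], newtons=80)

```text
t: 34.33
ee_pos: [0.6172, 0.155, 0.148]
orientation: [-3.133, -0.23, -0.0]
contact_force: [0.5, 0.3, -2.9]
gripper_width: 0.182
```

Request:
jog_arm(deltas=[[0,0.02,0,0],[-0.01,0.06,0,0],[-0.02,0.12,0,0],[-0.035,0.19,0,0],[-0.05,0.27,0,0],[-0.07,0.36,0,0],[-0.09,0.45,0,0],[-0.11,0.54,0,0],[-0.13,0.62,0.03,0],[-0.14,0.7,0.07,0],[-0.155,0.76,0.13,0],[-0.162,0.79,0.19,0],[-0.164,0.81,0.25,0],[-0.164,0.81,0.31,0],[-0.164,0.81,0.35,0],[-0.164,0.81,0.37,0],[-0.164,0.81,0.38,0],[-0.164,0.81,0.38,0]])

```text
t: 35.83
ee_pos: [0.6085, -0.0087, 0.0716]
orientation: [-3.133, -0.232, 0.001]
contact_force: [0.1, 0.1, -2.2]
gripper_width: 0.181
```

```bash
python3 prof.py; python3 tog.py | grep -v "^-" 
```

```text
-175 [-59. -46. -41.]; -165 [-56. -34.  -7.]; -155 [-39. -34.  -7.]; -145 [-39. -19. -12.]; -135 [-40. -18.  -9.]; -125 [-39. -18.  -8.]; -115 [-41. -31.  -9.]; -105 [-41. -29.  -9.]; -95 [-42. -21. -10.]; -85 [-43. -24.  -9.]; -75 [-41. -14.   9.]; -65 [-20.   9.  12.]; -55 [-6.  7. 11.]; -45 [-2.  7. 10.]; -35 [-5.  6.  9.]; -25 [-60. -46.   8.]; -15 [-55.   9.  38.]; -5 [-9.  9. 37.]; 5 [-9.  7. 38.]; 
handle slope deg -5.001705866418778 4 [ 0.09  -0.22   0.038]
side [354. 260.] 25 [0.449 0.002 0.077]
0 [ 83. 136. 197.]
[ 0.60888244 -0.00895202  0.07243268] [-0.24020242  0.24653217 -2.11751416] [ 0.06820462 -0.18298703 -0.05978322] 0.18888318319443945
```

Request:
jog_arm(deltas=[[0,0,0.04,0],[0,0,0.08,0],[0,0,0.1,0],[0,0,0.1,0],[-0.02,0,0.1,0],[-0.04,0,0.09,0],[-0.05,0,0.07,0],[-0.06,0,0.05,0],[-0.07,0,0.03,0],[-0.085,0,0.005,0],[-0.085,0,0.005,0]], newtons=25)

```text
t: 36.9
ee_pos: [0.5961, -0.0115, 0.0741]
orientation: [3.132, 0.23, 0.019]
contact_force: [15.1, 5.3, 1.8]
gripper_width: 0.183
```

```bash
python3 prof.py; python3 tog.py | grep -v "^-" 
```

```text
-165 [-59. -48. -43.]; -155 [-59. -51. -29.]; -145 [-59. -54. -27.]; -135 [-57. -36. -30.]; -125 [-56. -34. -25.]; -115 [-54. -36. -23.]; -105 [-56. -47. -23.]; -95 [-55. -39. -23.]; -85 [-53. -32. -21.]; -75 [-53. -31.  -9.]; -65 [-52.  -9.   3.]; -55 [-16.   1.   5.]; -45 [-9.  1.  6.]; -35 [-9.  3.  6.]; -25 [-7.  4.  6.]; -15 [-55.  13.  38.]; -5 [-58. -10.  36.]; 5 [-7.  4. 36.]; 
handle slope deg 3.1930166804440883 4 [ 0.919 -2.773 -0.389]
side [355. 266.] 18 [0.445 0.001 0.059]
0 [ 85. 135. 194.]
[ 0.5961336  -0.01135621  0.07358875] [14.48173864  5.94937777  2.53678024] [ 1.01617404 -2.76060917 -0.44370379] 0.18170783573208332
```

The tilt mechanism works: the nose is blocked and the scoop is turning nose down. Continuing along the arc.

Request:
jog_arm(deltas=[[-0.012,0,-0.02,0],[-0.025,0,-0.04,0],[-0.038,0,-0.06,0],[-0.05,0,-0.08,0],[-0.062,0,-0.1,0],[-0.075,0,-0.12,0],[-0.092,0,-0.14,0],[-0.11,0,-0.16,0],[-0.13,0,-0.185,0],[-0.15,0,-0.21,0],[-0.17,0,-0.23,0],[-0.17,0,-0.23,0]])

```text
t: 38.05
ee_pos: [0.5605, -0.0167, 0.1192]
orientation: [3.132, 0.231, 0.013]
contact_force: [8.9, 3.6, -0.0]
gripper_width: 0.183
```

```bash
sed -i 's/z>-60/z>-110/' prof.py; python3 prof.py; python3 tog.py | grep -v "^-" 
```

```text
-135 [-108.  -98.  -88.]; -125 [-109.  -91.  -77.]; -115 [-106.  -81.  -71.]; -105 [-95. -76. -65.]; -95 [-96. -74. -62.]; -85 [-89. -68. -56.]; -75 [-89. -69. -52.]; -65 [-84. -75. -45.]; -55 [-80. -58. -17.]; -45 [-75. -51. -13.]; -35 [-69. -13.  -7.]; -25 [-19.  -7.  -3.]; -15 [-12.  15.  39.]; -5 [-13.   7.  36.]; 5 [-8.  5. 36.]; 15 [-109. -101.  -34.]; 25 [-109.  -97.  -90.]; 35 [-94.  21.  26.]; 45 [15. 24. 26.]; 
handle slope deg 5.970231332597733 7 [ 0.935 -2.141  0.024]
0 [128. 142. 187.]
20 [153. 157. 160.]
40 [149. 157. 160.]
[ 0.56072778 -0.0164162   0.1187586 ] [9.43470073 4.13157334 0.62311074] [ 0.9307428  -2.00852057  0.00653506] 0.1830314828993623
```

Request:
jog_arm(deltas=[[-0.02,0,-0.02,0],[-0.04,0,-0.04,0],[-0.06,0,-0.06,0],[-0.08,0,-0.075,0],[-0.1,0,-0.09,0],[-0.1,0,-0.09,0]])

```text
t: 38.7
ee_pos: [0.54, -0.0197, 0.1368]
orientation: [3.132, 0.231, 0.01]
contact_force: [6.1, 1.1, 1.3]
gripper_width: 0.183
```

Request:
jog_arm(deltas=[[0,0,-0.01,0],[0.01,0,-0.02,0],[0.04,0,-0.03,0],[0.08,0,-0.04,0],[0.12,0,-0.05,0],[0.16,0,-0.06,0],[0.2,0,-0.07,0],[0.24,0,-0.08,0],[0.28,0,-0.09,0],[0.3,0,-0.1,0],[0.3,0,-0.1,0],[0.3,0,-0.1,0]], newtons=80)

```text
t: 39.7
ee_pos: [0.5976, -0.0108, 0.1548]
orientation: [-3.133, -0.231, 0.0]
contact_force: [-0.4, -0.8, -2.8]
gripper_width: 0.18
```

```bash
python3 prof.py; python3 tog.py | grep -v "^-"
```

```text
-85 [-110.  -88.  -74.]; -75 [-109. -102.  -68.]; -65 [-104.  -93.  -61.]; -55 [-96. -86. -29.]; -45 [-90. -63. -23.]; -35 [-84. -61. -15.]; -25 [-75. -17.  -9.]; -15 [-17.   8.  39.]; -5 [-11.   9.  36.]; 5 [-6.  6. 35.]; 35 [27. 30. 32.]; 45 [22. 31. 33.]; 
handle slope deg 32.57704182475409 6 [ 0.051 -0.114  0.024]
0 [158. 171. 185.]
20 [197. 198. 200.]
40 [189. 196. 200.]
[ 0.59726514 -0.01085073  0.15475598] [-0.20293913  0.31099448 -1.71038708] [ 0.03813434 -0.08038919 -0.05491657] 0.1814464674313633
```

Request:
jog_arm(deltas=[[0,0,-0.05,0],[0,0,-0.12,0],[0,0,-0.2,0],[0,0,-0.28,0],[0,0,-0.33,0],[0,0,-0.35,0],[0,0,-0.35,0]])

```text
t: 40.43
ee_pos: [0.5979, -0.0109, 0.2259]
orientation: [3.133, 0.231, 0.003]
contact_force: [-0.3, -0.5, -1.3]
gripper_width: 0.182
```

```bash
cat > tog2.py <<'E'
from h import *
C=np.array([.512,-.0225])
for n in("side","top"):
    f=get_image(n); W=cloud(f); hsv=cv2.cvtColor(f["img"],cv2.COLOR_BGR2HSV)
    m=((hsv[...,1]>80)&(hsv[...,2]<150)&((hsv[...,0]<14)|(hsv[...,0]>165))&(W[...,0]>.3)&(W[...,0]<.66)&(W[...,1]>-.42)&(W[...,1]<.1)).astype(np.uint8)
    k,l,st,ce=cv2.connectedComponentsWithStats(m)
    for i in range(1,k):
        if st[i,4]>12: w=np.median(W[l==i],0); print(n,ce[i].round(0),st[i,4],w.round(3),"r_bowl",np.hypot(*(w[:2]-C)).round(3))
s=read_state(); print(s["ee_pos"],s["contact_force"],s["ft_torque"],s["t"])
E
python3 tog2.py
```

```text
side [283. 158.] 13 [0.638 0.001 0.272] r_bowl 0.128
side [312. 185.] 175 [ 0.571 -0.01   0.225] r_bowl 0.06
side [356. 251.] 43 [ 0.479 -0.057  0.027] r_bowl 0.048
[ 0.59729961 -0.01080091  0.22429753] [-0.08193115  0.41142093 -2.40182251] [ 0.08176405 -0.05760124  0.02154139] 40.5333
```

Request:
jog_arm(deltas=[[-0.1,-0.15,0,0],[-0.2,-0.3,0,0],[-0.3,-0.5,0,0],[-0.4,-0.68,0,0],[-0.5,-0.84,0,0],[-0.58,-0.965,0,0],[-0.58,-0.965,0,0],[-0.58,-0.965,0.1,0],[-0.58,-0.965,0.2,0],[-0.58,-0.965,0.3,0],[-0.58,-0.965,0.36,0],[-0.58,-0.965,0.4,0],[-0.58,-0.965,0.4,0]])

```text
t: 41.62
ee_pos: [0.4538, 0.1626, 0.1431]
orientation: [3.132, 0.231, -0.005]
contact_force: [-0.5, 0.2, -1.3]
gripper_width: 0.183
```

```bash
sed -i 's/z>-110/z>-170/' prof.py; python3 prof.py; python3 tog2.py
```

```text
-185 [-164. -160. -157.]; -175 [-163. -160. -157.]; -165 [-163. -160. -157.]; -155 [-163. -160. -157.]; -145 [-163. -160. -157.]; -135 [-164. -160. -157.]; -125 [-164. -161. -157.]; -115 [-164. -161. -158.]; -105 [-164. -161. -158.]; -95 [-163. -122. -113.]; -85 [-162. -112.  -76.]; -75 [-162. -105.  -69.]; -65 [-163.  -99.  -63.]; -55 [-164.  -91.  -28.]; -45 [-163.  -82.  -23.]; -35 [-163.  -62.  -15.]; -25 [-165.  -73.   -9.]; -15 [-163.   -5.   36.]; -5 [-163. -158.   37.]; 5 [-164. -161.   35.]; 15 [-164. -161. -159.]; 25 [-163. -161. -158.]; 35 [-164. -161.   29.]; 45 [-164. -161.   31.]; 55 [-165. -161. -159.]; 
handle slope deg 2.6249360865936797 7 [ 0.012 -0.146 -0.075]
side [356. 251.] 64 [ 0.48  -0.058  0.026] r_bowl 0.048
side [358. 265.] 118 [ 0.452 -0.031  0.027] r_bowl 0.06
side [340. 274.] 47 [0.471 0.021 0.03 ] r_bowl 0.059
top [350. 294.] 123 [ 0.482 -0.063  0.026] r_bowl 0.05
top [312. 302.] 95 [0.472 0.016 0.031] r_bowl 0.056
top [335. 309.] 258 [ 0.453 -0.028  0.026] r_bowl 0.059
[0.45502659 0.16302627 0.14542732] [ 0.06114802 -0.21092496 -1.63930645] [ 0.05101325 -0.10073512 -0.00448072] 41.7667
```

All four toggles appear to be in the bowl (three blobs, one of double size). Levelling the scoop by lowering the nose onto the bench while backing the grip along the arc.

Request:
jog_arm(deltas=[[0,0,0.05,0],[0,0,0.1,0],[0,0,0.14,0],[0.025,0,0.165,0],[0.05,0,0.19,0],[0.08,0,0.215,0],[0.105,0,0.24,0],[0.13,0,0.27,0],[0.155,0,0.3,0],[0.175,0,0.325,0],[0.2,0,0.36,0],[0.225,0,0.4,0],[0.25,0,0.445,0],[0.27,0,0.49,0],[0.29,0,0.53,0],[0.3,0,0.565,0],[0.3,0,0.57,0],[0.3,0,0.57,0]], newtons=25)

```text
t: 43.27
ee_pos: [0.5168, 0.1723, 0.0317]
orientation: [-3.132, -0.231, -0.008]
contact_force: [4.6, -1.3, 9.1]
gripper_width: 0.185
```

```bash
sed -i 's/z>-170/z>-70/' prof.py; python3 prof.py; python3 -c "
from h import *
s=read_state();print(s['ee_pos'],s['contact_force'])"
```

```text
-185 [-51. -48. -45.]; -175 [-52. -49. -45.]; -165 [-52. -49. -45.]; -155 [-52. -48. -43.]; -145 [-50. -47. -41.]; -135 [-50. -46. -43.]; -125 [-49. -46. -17.]; -115 [-50. -45. -16.]; -105 [-49. -45. -16.]; -95 [-50. -46. -16.]; -85 [-50. -45. -17.]; -75 [-50. -46. -17.]; -65 [-50. -17.   6.]; -55 [-52. -47.   7.]; -45 [-51. -47.   6.]; -35 [-52. -48.   8.]; -25 [-51. -48.   6.]; -15 [-51.   1.  38.]; -5 [-52. -47.  38.]; 5 [-51. -48.  38.]; 15 [-52. -49. -46.]; 25 [-52. -49. -47.]; 35 [-52. -49.   6.]; 45 [-52. -48.   6.]; 55 [-51. -49. -45.]; 
handle slope deg -9.832179756129621 7 [-0.047 -0.353  0.075]
[0.51673399 0.17224488 0.03182388] [ 4.43759611 -0.81678064  8.24545225]
```

Level. Releasing, rising and moving clear for a last look.

Request:
jog_arm(deltas=[[0,0,0,0],[0,0,0,0],[0,0,0,0],[0,0,0,0],[0,0,0,0],[0,0,0,0],[0,0,0,0],[0,0,-0.05,0],[0,0,-0.2,0],[0,0,-0.4,0],[0,0,-0.6,0],[0,0,-0.8,0],[0,0,-0.9,0],[0,0,-0.9,0]], hand=1)

```text
t: 44.48
ee_pos: [0.5158, 0.1724, 0.2167]
orientation: [-3.132, -0.231, -0.014]
contact_force: [-0.0, -0.3, 0.9]
gripper_width: 0.999
```

Request:
jog_arm(deltas=[[0,0.2,0,0],[0,0.4,0,0],[0,0.6,0,0],[0,0.8,0,0],[0,1,0,0],[0,1,0,0]])

```text
t: 44.98
ee_pos: [0.5436, -0.0315, 0.2107]
orientation: [3.132, 0.224, -0.0]
contact_force: [-0.9, -0.4, -0.0]
gripper_width: 1.0
```

Request:
jog_arm(deltas=[[0,0.2,0,0],[0,0.4,0,0],[0,0.6,0,0],[0,0.8,0,0],[0,1,0,0],[0,1,0,0],[0,1,0,0],[0,1,0,0]])

```text
t: 45.65
ee_pos: [0.5722, -0.2232, 0.2104]
orientation: [-3.132, -0.231, 0.002]
contact_force: [-1.4, 0.0, 0.8]
gripper_width: 0.999
```

```bash
python3 - <<'E'
from h import *
t=get_image("top"); g=get_image("side"); s=read_state(); print(s["t"],s["ee_pos"],s["contact_force"])
a=cv2.resize(t["img"][100:400,60:460],(520,390)); b=cv2.resize(g["img"][130:430,120:335],(280,390))
cv2.imwrite("pics/z.png",np.hstack([a,b]))
W=cloud(t)
M=np.abs(t["img"].astype(int)-cv2.imread("pics/a_top.png").astype(int)).sum(2)
for n,(u0,u1,v0,v1) in dict(jar=(225,275,175,230),hammer=(285,410,135,190),brush=(400,465,300,390)).items(): print(n,np.median(M[v0:v1,u0:u1]))
A=W[90:235,0:640].reshape(-1,3)
k=W[175:230,225:275].reshape(-1,3); k=k[k[:,2]>.05]; print("jar",len(k),(np.array(cv2.minAreaRect((k[:,:2]*1000).astype(np.float32))[0])).round(1))
E
python3 tog2.py
```

```text
45.75 [ 0.5725094  -0.22252241  0.21079515] [-0.14733373 -0.37133233  0.40693909]
jar 55.0
hammer 57.0
brush 107.0
jar 732 [685.1 124.8]
side [356. 251.] 56 [ 0.481 -0.059  0.027] r_bowl 0.048
side [361. 262.] 56 [ 0.453 -0.038  0.027] r_bowl 0.061
side [355. 269.] 50 [ 0.451 -0.01   0.028] r_bowl 0.062
side [340. 273.] 46 [0.471 0.022 0.03 ] r_bowl 0.06
top [350. 294.] 125 [ 0.482 -0.063  0.026] r_bowl 0.051
top [312. 302.] 96 [0.472 0.016 0.03 ] r_bowl 0.056
top [335. 309.] 259 [ 0.453 -0.027  0.026] r_bowl 0.059
[ 0.57268009 -0.22260668  0.2110361 ] [-0.27652468  0.29100469 -0.52470368] [ 0.00544287 -0.00695192 -0.02920995] 45.85
```

View pics/z.png

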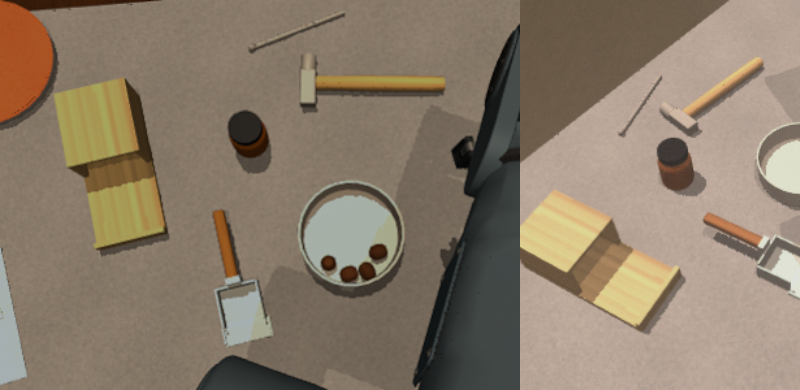

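The last picture shows four toggles in the bowl (328–378, 250–272), the scoop flat and empty on the bench at (240,290), and the jar and hammer in place. The robot touches nothing, so I hand in.

```bash
python3 -c "
from workcell import sign_off
print(sign_off())"
```

```text
the job is handed in; nothing more can be done
None
```

The job is done and handed in at about 46 s. All four toggles went up in one scoop and into the bowl, touched only by the scoop, which lies flat and empty on the bench.

**How it went:**
- I drew the scoop out nose-up from under the roof and set it flat on the bench, then took it by the handle and scooped along the bin floor.
- The scoop was knocked about 3° nose up when it entered the bin (16 N). I let it settle flat on the bin floor and regripped before scooping.
- It did not tip under its own weight, even at the lightest grip. I turned it level by pressing the handle's end on the rack roof edge (about 19 N). I then tipped it by pushing its nose against the bowl's far wall (about 15 N).

**Last checks:**
- The side view shows four separate toggles in the bowl. The top depth measurement gave three blobs, one of double size.
- The jar measured within 1 mm of where it started, and the hammer looks unmoved in the final picture.
- The brush was not checked at the end: the arm and its shadow covered it in the last views. No move went near it. The picture-difference test on the jar, hammer and brush told me nothing, because the shadows had changed.
- The highest force reported was about 25 N, with the scoop's nose against the bin's end.

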